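Re-rack the blood tubes place for place

ROBOT

A 6-joint arm with a two-finger parallel gripper is mounted at the origin on a cart in front of the work surface, level with it; the furniture and walls round the work are solid. World frame = base frame: x ahead of the robot, y to its left, z up, the work surface at z = 0. Lengths are in m, angles in rad, forces in N, time in s.
With the tool pointing down it reaches from about 0.25 to 0.8 m from the base axis. Payload 3.9 kg.
Tool frame: the origin (TCP) lies between the finger pads; the fingertips stand 11 mm ahead of it and the grasp point (between the pads) lies 8 mm behind it; z points along the fingers, y is the direction in which the jaws open and shut (so a half turn about z gives the same grasp; the last joint's range is limited). The gripper opens to 85 mm and grips with 20 to 120 N. Pads are 22 mm wide; open, the fingers measure 114 mm over their backs; the gripper's body (76 mm by 85 mm) begins 54 mm behind the grasp point. The pads swing forward as they close: fully open they stand 13 mm farther back than shut.
Start: joints at [1.207, 0.26, -0.138, 1.173, 0, 1.571], TCP at [0.187, 0.491, 0.242] pointing down, gripper open.
Joint ranges: [-2.78, 2.78], [-0.83, 1.72], [-1.28, 1.37], [-1.9, 2.12], [-1.57, 1.48], [-3.14, 3.14]. Speed limits (rad/s): [2.57, 2.57, 3.14, 3.14, 3.14, 3.14].

INTERFACE

Orientations are given as a rotation vector (axis times angle).
In Python, from bench import get_obs, capture, get_calibration, ctrl, spot_in, masks_of, mark_of gives the robot as it stands.
- The arm moves only by the tool play_rows, never from a script. Its argument "motion" is a list of rows, each an object of numbers: "fingers": the closure in counts, from 0 (fully open) to 255 (shut); "tx", "ty", "tz": the shift along the tool's x, y, z in mm; "turn": the turn about the tool's z in degrees. In form: [{"fingers": .., "tx": .., "ty": .., "tz": .., "turn": ..}, ...]. A call has 1 to 20 rows; each row shifts and turns the commanded pose from where the row before left it, along the tool's axes as they then stand; what a row does not reach is not made up. A row lasts 1/12 s, in which the tool goes at most 41.7 mm and 7.16 degrees, less where a joint would pass 70% of its speed; a pose out of reach is approached as far as the arm can. A call with a gripper value outside its range is refused whole. The fingers move at their own pace and stop on an object; "newtons" is the grip in N (left out, the last holds). Time passes only in rows, so rows that do not move let the fingers close. It gives the time, the measured TCP pose, the force and the opening at its end, in the units of the state.
- get_obs(): the state, without advancing time (a new reading comes with each control period).
- capture(name): name is "scene" or "top"; returns the picture (384x512x3 uint8, red, green, blue); there is no depth.
- get_calibration(name): a dict with "fx", "fy", "cx", "cy" (pixels), "k1" (the pictures are not rectified: a ray, as slopes to the right and down, at radius r is drawn at 1 + k1 r^2 times it, then the intrinsics apply), "view" (4x4, takes a point from world to camera coordinates). Camera axes: x right, y up, looking along -z (the intrinsics and any distortion apply to the point x, -y, -z); pixel columns grow to the right and rows downward; lengths in m; the calibration is good to about 2 mm. A picture is of the moment at which its call begins. get_calibration takes no time and is no camera call.
- ctrl.finish_job(): hands the job in, once; it reports no verdict.
Trained networks look in the newest picture that a camera, given by its name, has taken for a name from the list of things; names that differ only in an ending like _2 or _b are one class to them, and where a whole thing is asked for, a point or a joint stands for the part that bears it (a point fixed in the world has none). Each returns a list of dicts, best first, with "score" (0 to 1); they miss things now and then, are a little off and sometimes report something else, mostly with a low value. They report only what shows in the picture. A call takes as long as a camera call.
- spot_in(thing, camera): "bbox" ([centre column, centre row, width, height] in pixels, round what is visible of it).
- masks_of(thing, camera): "region" (384x512 bool, what is visible of it) and "bbox" ([centre column, centre row, width, height] in pixels, round what is visible of it).
- mark_of(thing, camera): "pixel" ([column, row] in pixels: a listed point, or the origin of a listed thing).
The state is a dict: "time_s": time; "joints": joint angles; "qvel": joint speeds; "effort": joint torques, N m; "eef_pos": TCP position; "tool_rot": TCP orientation; "force": force on the tool from outside, world axes, zero at the start; "moment": the same for the moment, N m; "grip_width": opening from 0.0 (shut) to 1.0 (fully open).
Only numpy, scipy, OpenCV 4.12 (cv2) and the standard library are available. Lean on these libraries where they do the work, as an engineer would, in place of code of your own. Each camera call takes 0.05 s, during which the arm holds its last target.

TASK

The four blood tubes in the white rack stand in worklist order, counted from the rack's blue end, with one place empty. Move them into the grey rack so that every tube has the same place there, again counted from the blue end, and the same place stays empty. Seat each tube fully down in its well, upright, and do not lay a tube over on the way.

Things in the scene. Friction and masses are not known exactly. Their poses are not given: they have to be found in the camera images.
- tube_red: Blood tube with a red stopper. Body 14 mm across with a white label; stopper 17 mm across, the top 21 mm of the tube; 93 mm tall, 11 to 18 g. Origin: the foot (body centre up to 1.5 mm off it); z runs up to the stopper. Starts upright in a well of rack_white.
- tube_purple: Blood tube with a purple stopper. Body 14 mm across with a white label; stopper 17 mm across, the top 21 mm of the tube; 93 mm tall, 11 to 18 g. Origin: the foot (body centre up to 1.5 mm off it); z runs up to the stopper. Starts upright in a well of rack_white.
- tube_green: Blood tube with a green stopper. Body 14 mm across with a white label; stopper 17 mm across, the top 21 mm of the tube; 93 mm tall, 11 to 18 g. Origin: the foot (body centre up to 1.5 mm off it); z runs up to the stopper. Starts upright in a well of rack_white.
- tube_yellow: Blood tube with a yellow stopper. Body 14 mm across with a white label; stopper 17 mm across, the top 21 mm of the tube; 93 mm tall, 11 to 18 g. Origin: the foot (body centre up to 1.5 mm off it); z runs up to the stopper. Starts upright in a well of rack_white.
- rack_white: White tube rack, fixed, 56 (x) x 200 (y) x 52 mm tall. Origin: centre of underside. Blue end plate (60 mm tall) at its +y end. Five wells in a row at x = 0: place 1 (by the blue end) y = +72 mm, then +36, 0, -36, -72. Well mouth 29 mm wide at z = 52 mm, narrowing over 12 mm to an 18 mm bore, floor at z = 10 mm. Holds the tubes at the start, one well empty.
- rack_grey: Grey tube rack, fixed, 56 (x) x 200 (y) x 52 mm tall. Origin: centre of underside. Blue end plate (60 mm tall) at its +y end. Five wells in a row at x = 0: place 1 (by the blue end) y = +72 mm, then +36, 0, -36, -72. Well mouth 29 mm wide at z = 52 mm, narrowing over 12 mm to an 18 mm bore, floor at z = 10 mm. Empty at the start; may stand any way round.
- sleeve_red: Dark grey adapter sleeve lining the well where the red-stoppered tube starts; fixed in rack_white, it stays when the tube goes. Looks like the others. 33 mm wide, 46 mm tall; origin: centre of its underside, 6 mm above the worktop.
- sleeve_purple: Dark grey adapter sleeve lining the well where the purple-stoppered tube starts; fixed in rack_white, it stays when the tube goes. Looks like the others. 33 mm wide, 46 mm tall; origin: centre of its underside, 6 mm above the worktop.
- sleeve_green: Dark grey adapter sleeve lining the well where the green-stoppered tube starts; fixed in rack_white, it stays when the tube goes. Looks like the others. 33 mm wide, 46 mm tall; origin: centre of its underside, 6 mm above the worktop.
- sleeve_yellow: Dark grey adapter sleeve lining the well where the yellow-stoppered tube starts; fixed in rack_white, it stays when the tube goes. Looks like the others. 33 mm wide, 46 mm tall; origin: centre of its underside, 6 mm above the worktop.

How it is judged:
At the end, for the whole second after the job is handed in: Each tube stands in the grey rack in the well whose place number, counted from the blue end, is that of its starting well in the white rack: its foot within 8 mm of the well's axis along and across the row and within 4 mm of the well's floor, tilted less than 0.2 rad, at rest (((y of sleeve_red in the frame of rack_white between 0.06 and 0.084 m and y of tube_red in the frame of rack_grey between 0.064 and 0.08 m) or (y of sleeve_red in the frame of rack_white between 0.024 and 0.048 m and y of tube_red in the frame of rack_grey between 0.028 and 0.044 m) or (y of sleeve_red in the frame of rack_white between -0.012 and 0.012 m and y of tube_red in the frame of rack_grey between -0.008 and 0.008 m) or (y of sleeve_red in the frame of rack_white between -0.048 and -0.024 m and y of tube_red in the frame of rack_grey between -0.044 and -0.028 m) or (y of sleeve_red in the frame of rack_white between -0.084 and -0.06 m and y of tube_red in the frame of rack_grey between -0.08 and -0.064 m)) and x of tube_red in the frame of rack_grey between -0.008 and 0.008 m and z of tube_red in the frame of rack_grey between 0.006 and 0.014 m and angle between each of tube_red, tube_purple, tube_green, tube_yellow's own z axis and vertical below 0.2 rad and linear speed of each of tube_red, tube_purple, tube_green, tube_yellow below 0.03 m/s and ((y of sleeve_purple in the frame of rack_white between 0.06 and 0.084 m and y of tube_purple in the frame of rack_grey between 0.064 and 0.08 m) or (y of sleeve_purple in the frame of rack_white between 0.024 and 0.048 m and y of tube_purple in the frame of rack_grey between 0.028 and 0.044 m) or (y of sleeve_purple in the frame of rack_white between -0.012 and 0.012 m and y of tube_purple in the frame of rack_grey between -0.008 and 0.008 m) or (y of sleeve_purple in the frame of rack_white between -0.048 and -0.024 m and y of tube_purple in the frame of rack_grey between -0.044 and -0.028 m) or (y of sleeve_purple in the frame of rack_white between -0.084 and -0.06 m and y of tube_purple in the frame of rack_grey between -0.08 and -0.064 m)) and x of tube_purple in the frame of rack_grey between -0.008 and 0.008 m and z of tube_purple in the frame of rack_grey between 0.006 and 0.014 m and ((y of sleeve_green in the frame of rack_white between 0.06 and 0.084 m and y of tube_green in the frame of rack_grey between 0.064 and 0.08 m) or (y of sleeve_green in the frame of rack_white between 0.024 and 0.048 m and y of tube_green in the frame of rack_grey between 0.028 and 0.044 m) or (y of sleeve_green in the frame of rack_white between -0.012 and 0.012 m and y of tube_green in the frame of rack_grey between -0.008 and 0.008 m) or (y of sleeve_green in the frame of rack_white between -0.048 and -0.024 m and y of tube_green in the frame of rack_grey between -0.044 and -0.028 m) or (y of sleeve_green in the frame of rack_white between -0.084 and -0.06 m and y of tube_green in the frame of rack_grey between -0.08 and -0.064 m)) and x of tube_green in the frame of rack_grey between -0.008 and 0.008 m and z of tube_green in the frame of rack_grey between 0.006 and 0.014 m and ((y of sleeve_yellow in the frame of rack_white between 0.06 and 0.084 m and y of tube_yellow in the frame of rack_grey between 0.064 and 0.08 m) or (y of sleeve_yellow in the frame of rack_white between 0.024 and 0.048 m and y of tube_yellow in the frame of rack_grey between 0.028 and 0.044 m) or (y of sleeve_yellow in the frame of rack_white between -0.012 and 0.012 m and y of tube_yellow in the frame of rack_grey between -0.008 and 0.008 m) or (y of sleeve_yellow in the frame of rack_white between -0.048 and -0.024 m and y of tube_yellow in the frame of rack_grey between -0.044 and -0.028 m) or (y of sleeve_yellow in the frame of rack_white between -0.084 and -0.06 m and y of tube_yellow in the frame of rack_grey between -0.08 and -0.064 m)) and x of tube_yellow in the frame of rack_grey between -0.008 and 0.008 m and z of tube_yellow in the frame of rack_grey between 0.006 and 0.014 m); the robot touches nothing.
It fails at once if the red-stoppered tube is tipped more than 1 rad from upright (angle between tube_red's own z axis and vertical above 1 rad).
It fails at once if the purple-stoppered tube is tipped more than 1 rad from upright (angle between tube_purple's own z axis and vertical above 1 rad).
It fails at once if the green-stoppered tube is tipped more than 1 rad from upright (angle between tube_green's own z axis and vertical above 1 rad).
It fails at once if the yellow-stoppered tube is tipped more than 1 rad from upright (angle between tube_yellow's own z axis and vertical above 1 rad).
It also fails if it takes over 106 s, if anything falls off the work surface, if the arm or the gripper's body presses on something with over 40 N, if the wrist force passes 120 N, or if a joint passes its speed limit or range.

## Working session

There is one attempt and no reset: what is moved stays moved. The work goes in short steps, Python scripts to look and compute and a tool call to move; the robot and the scene stay as the last step left them, time stands still between calls to the robot, and variables do not carry over. Pictures are saved under pics/ and viewed, and the job is handed in when it is done.

Besides the shell and the picture viewer there is one more tool, called after "Request:" as name(argument=value, ...), one argument or row to a line, values as JSON. play_rows: Moves the arm, as the interface text tells. Its arguments: {"type":"object","properties":{"motion":{"type":"array","items":{"type":"object","properties":{"fingers":{"type":"number"},"tx":{"type":"number"},"ty":{"type":"number"},"tz":{"type":"number"},"turn":{"type":"number"}}}},"newtons":{"type":"number"}},"required":["motion"]}

```bash
mkdir -p pics; ls
python3 - <<'E'
from bench import *
import cv2
for n in ("scene","top"):
    im=capture(n); cv2.imwrite(f"pics/{n}0.png",cv2.resize(im[:,:,::-1],(800,600),interpolation=cv2.INTER_CUBIC))
    c=get_calibration(n); print(n,c)
print(get_obs())
E
```

```text
pics
scene {'fx': 424.62232177787007, 'fy': 424.62232177787007, 'cx': 252.40885760299525, 'cy': 190.81269002805976, 'k1': -0.010998588854177158, 'view': array([[-0.99669552,  0.0806871 ,  0.00936114,  0.5303065 ],
       [-0.04424883, -0.63597315,  0.77044156, -0.01580129],
       [ 0.06811813,  0.76748143,  0.6374419 , -1.23197246],
       [ 0.        ,  0.        ,  0.        ,  1.        ]])}
top {'fx': 366.24438903924096, 'fy': 366.24438903924096, 'cx': 258.1859197722272, 'cy': 193.15316426267827, 'k1': -0.05766108837546847, 'view': array([[ 0.00240675, -0.99994954, -0.00975355,  0.02370729],
       [ 0.99776761,  0.00175033,  0.06675881, -0.54323211],
       [-0.06673837, -0.00989245,  0.99772147, -1.01689818],
       [ 0.        ,  0.        ,  0.        ,  1.        ]])}
{'time_s': 0.1, 'joints': array([ 1.20701373e+00,  2.60599062e-01, -1.39238266e-01,  1.17269163e+00,
       -1.66381200e-05,  1.57079642e+00]), 'qvel': array([-0.00053147, -0.00042236,  0.00308744, -0.00045516,  0.00236146,
        0.00085067]), 'effort': array([-4.15841605e-04, -4.06508446e+01,  2.54527223e+01,  1.01016977e-02,
       -6.12607778e-05,  2.00919430e-05]), 'eef_pos': array([0.18659662, 0.49009093, 0.2415589 ]), 'tool_rot': array([-5.68228852e-01, -3.08947355e+00,  2.68119063e-03]), 'force': array([0.53257461, 0.08704331, 0.86613592]), 'moment': array([-0.03307097, -0.01186076,  0.00715379]), 'grip_width': 0.9969955542982922}
```

View pics/scene0.png

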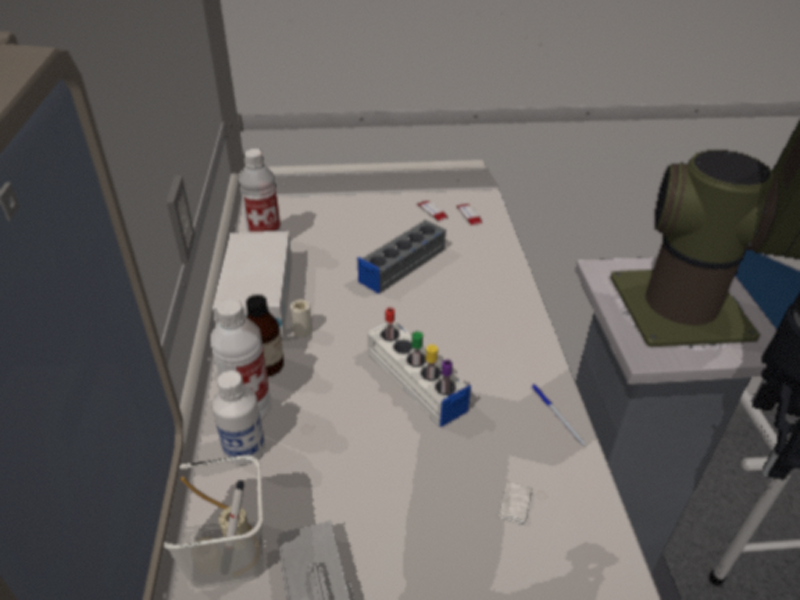

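View pics/top0.png

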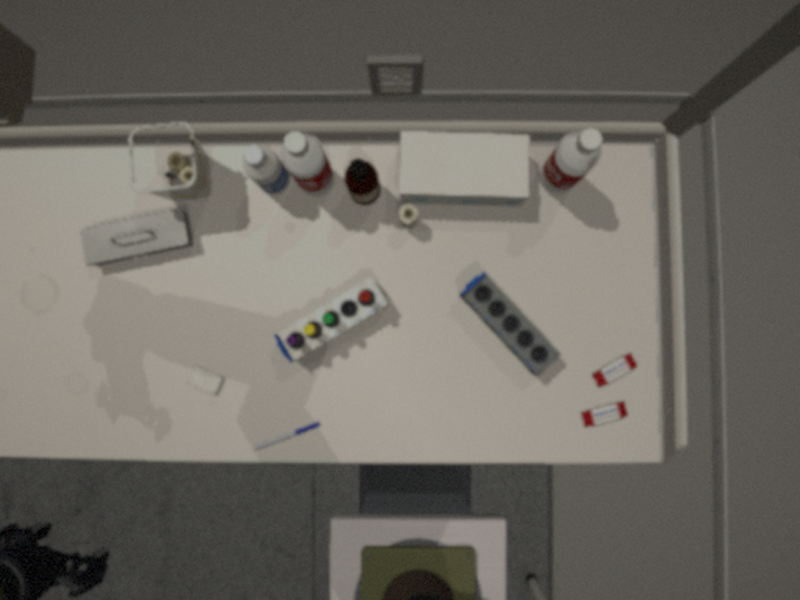

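The top view shows the white rack with its blue end at lower left: purple 1, yellow 2, green 3, 4 empty, red 5 (row from (295,340) to (367,297) in the 800x600 picture). The grey rack's blue end is at (473,285), with wells running to (540,354). Next I measure the rack poses.

```bash
cat > h.py <<'E'
import numpy as np, cv2
from bench import *
from scipy.optimize import least_squares
def proj(n,P):
    c=get_calibration(n); P=np.atleast_2d(P); q=P@c["view"][:3,:3].T+c["view"][:3,3]
    s=np.stack([q[:,0]/-q[:,2],-q[:,1]/-q[:,2]],1); r2=(s**2).sum(1,keepdims=True); s=s*(1+c["k1"]*r2)
    return s*[c["fx"],c["fy"]]+[c["cx"],c["cy"]]
def unproj(n,px,z):
    f=lambda p: (proj(n,[[p[0],p[1],z]])-px).ravel()
    return least_squares(f,[0.4,0.0]).x
def tri(obs): # [(cam,px)]
    r=least_squares(lambda P: np.concatenate([(proj(n,P[None])-px).ravel() for n,px in obs]),[0.4,0,0.05]); return r.x,np.abs(r.fun).max()
E
python3 - <<'E'
from h import *
for t in ["rack_white","rack_grey","tube_red","tube_purple","tube_green","tube_yellow","sleeve_red","sleeve_purple","sleeve_green","sleeve_yellow"]:
    o=[]
    for n in ("top","scene"):
        m=mark_of(t,n); 
        if m: o.append((n,np.array(m[0]["pixel"]))); print(t,n,[(np.round(k["pixel"],1),round(k["score"],2)) for k in m[:3]])
    z={"r":0.0,"t":0.01,"s":0.006}[t[0]]
    for n,p in o: print("   z-plane",n,unproj(n,p,z).round(4))
    if len(o)==2: print("   tri",tri(o))
E
```

```text
rack_white top [(array([216.1, 204.8]), 0.7)]
rack_white scene [(array([266.3, 243.5]), 0.91), (array([250.4, 223.3]), 0.38), (array([257.8, 170.9]), 0.17)]
   z-plane top [0.5106 0.146 ]
   z-plane scene [0.5088 0.1508]
   tri (array([ 0.50934208,  0.14671113, -0.00418977]), np.float64(0.4932010562913831))
rack_grey top [(array([326.3, 207.2]), 0.8)]
rack_grey scene [(array([258.6, 169.3]), 0.61)]
   z-plane top [ 0.5043 -0.1706]
   z-plane scene [ 0.4993 -0.1651]
   tri (array([ 0.50184548, -0.17083499, -0.00379615]), np.float64(0.9925538407184717))
tube_red top [(array([234.9, 187.8]), 0.57)]
tube_red scene [(array([249.1, 226.1]), 0.45)]
   z-plane top [0.5589 0.0914]
   z-plane scene [0.5486 0.0949]
   tri (array([0.55328503, 0.0923    , 0.00846373]), np.float64(2.0130678675138824))
tube_purple top [(array([191. , 218.1]), 0.59)]
   z-plane top [0.4722 0.2161]
tube_green top [(array([213. , 204.7]), 0.37)]
tube_green scene [(array([264.5, 242.6]), 0.49)]
   z-plane top [0.5105 0.1536]
   z-plane scene [0.5143 0.1568]
   tri (array([0.51244342, 0.15378415, 0.00658893]), np.float6
[... 658 characters left out ...]
top [0.4768 0.2149]
   z-plane scene [0.4732 0.2234]
   tri (array([ 0.47395047,  0.21678798, -0.00152846]), np.float64(0.9871020970704194))
sleeve_green top [(array([210.8, 202.4]), 0.5)]
sleeve_green scene [(array([266.2, 242.9]), 0.55)]
   z-plane top [0.5172 0.1605]
   z-plane scene [0.5096 0.1543]
   tri (array([0.51329916, 0.16011058, 0.01263111]), np.float64(1.2900041017426815))
sleeve_yellow top [(array([203.5, 211.1]), 0.39), (array([190.9, 218.6]), 0.26)]
sleeve_yellow scene [(array([275.8, 249. ]), 0.47), (array([269.6, 244.6]), 0.2)]
   z-plane top [0.4923 0.1812]
   z-plane scene [0.4879 0.1768]
   tri (array([0.49016845, 0.18076168, 0.01062687]), np.float64(0.7227092668996704))
```

Run:
```python
from h import *
a=capture("top"); b=capture("scene")
A=a[170:245,165:370]; cv2.imwrite("pics/tc.png",cv2.resize(A[:,:,::-1],None,fx=3.9,fy=3.9,interpolation=cv2.INTER_CUBIC))
B=b[135:275,220:310]; cv2.imwrite("pics/sc.png",cv2.resize(B[:,:,::-1],None,fx=4.2,fy=4.2,interpolation=cv2.INTER_CUBIC))
```

```text
(no output)
```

View pics/tc.png

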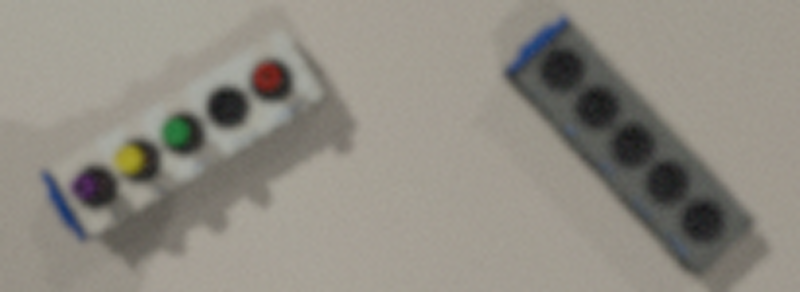

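View pics/sc.png

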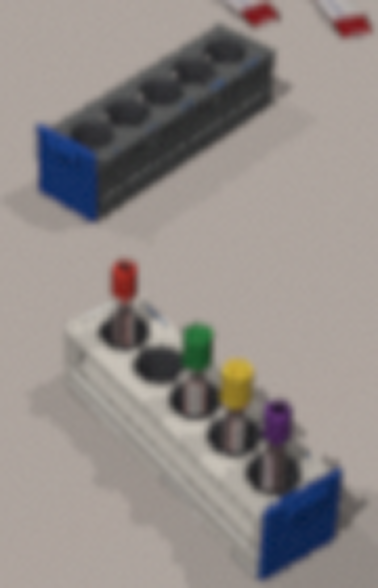

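```bash
cat > fit.py <<'E'
from h import *
def crop(n): 
    im=capture(n); return im
top=crop("top").astype(np.float32); sc=crop("scene").astype(np.float32)
ys=np.array([.072,.036,0,-.036,-.072])
def W(p,y,z): # well world points
    c,s=np.cos(p[2]),np.sin(p[2]); y=np.asarray(y,float)
    return np.stack([p[0]-s*y,p[1]+c*y,np.full_like(y,z)],1)
def blobs(im,n,pts,th,R):
    g=im.max(2); out=[]
    yy,xx=np.mgrid[:384,:512]
    for u,v in pts:
        d=np.hypot(xx-u,yy-v)<R
        w=np.clip(th-g,0,None)*d
        out.append([(w*xx).sum()/w.sum(),(w*yy).sum()/w.sum()])
    return np.array(out)
def run(name,p0,cams,th,skip=()):
    p=np.array(p0); k=[i for i in range(5) if i not in skip]
    for it in range(4):
        ob={n:blobs({'top':top,'scene':sc}[n],n,proj(n,W(p,ys[k],.052)),th[n],R) for n,R in cams}
        f=lambda q: np.concatenate([(proj(n,W(q,ys[k],.052))-ob[n]).ravel() for n,_ in cams])
        r=least_squares(f,p); p=r.x
    print(name,[c[0] for c in cams],p.round(4),"res px",np.abs(r.fun).max().round(2),f(p).round(1)); return p
if __name__=="__main__":
    for n,im in(("top",top),("scene",sc)):
        for (q,nm) in (((.503,-.171,.76),"grey"),):
            print(n,nm,[ [int(im[int(round(v)),int(round(u))].max())] for u,v in proj(n,W(q,ys,.052))],
              [ int(im[int(round(v)),int(round(u))].max()) for u,v in proj(n,W(q,ys+.018,.052))])
    # blue end for grey upper-left => +x,+y
    run("grey",(.503,-.171,-.77),[("top",5.5)],{"top":75})
    run("grey",(.503,-.171,-.77),[("scene",7)],{"scene":75})
    run("grey",(.503,-.171,-.77),[("top",5.5),("scene",7)],{"top":75,"scene":75})
    for t in "red purple green yellow".split():
        o=[]
        for n in("top","scene"):
            im={'top':top,'scene':sc}[n]
            hsv=cv2.cvtColor(im.astype(np.uint8),cv2.COLOR_RGB2HSV).astype(int)
            h0={'red':0,'purple':143,'green':65,'yellow':26}[t]
            dh=np.abs((hsv[...,0]-h0+90)%180-90)
            m=(dh<12)&(hsv[...,1]>90)&(hsv[...,2]>40)
            lo,hi=((160,185),(250,235)) if n=="top" else ((235,190),(305,255))
            z=np.zeros_like(m); z[lo[1]:hi[1],lo[0]:hi[0]]=1; m&=z.astype(bool)
            v,u=np.nonzero(m); o.append((n,np.array([u.mean(),v.mean()]))); print(t,n,len(u),o[-1][1].round(1),unproj(n,o[-1][1],.1).round(4))
        print("   tri",tri(o))
E
python3 fit.py
```

```text
top grey [[155], [92], [44], [160], [157]] [160, 153, 63, 98, 159]
scene grey [[69], [58], [55], [172], [173]] [163, 50, 53, 118, 172]
grey ['top'] [ 0.5046 -0.1625 -0.8248] res px 0.11 [ 0.   0.  -0.  -0.1 -0.1 -0.1  0.1  0.1  0.   0. ]
grey ['scene'] [ 0.501  -0.1629 -0.7965] res px 1.1 [-0.3  0.8  0.   0.2 -0.4  0.1 -0.2 -0.1  0.9 -1.1]
grey ['top', 'scene'] [ 0.5034 -0.1621 -0.8142] res px 0.99 [-0.3  0.4 -0.2  0.3 -0.2  0.2  0.   0.2  0.1  0.2 -0.8  0.4 -0.3 -0.1
 -0.5 -0.2 -0.4 -0.2  0.7 -1. ]
red top 51 [233.4 189.5] [0.5472 0.0886]
red scene 47 [249.1 201.3] [0.5492 0.0991]
   tri (array([0.54814137, 0.08922946, 0.09132118]), np.float64(0.09511048917056542))
purple top 24 [187.1 217.3] [0.4743 0.2088]
purple scene 47 [285.4 235.6] [0.4758 0.2232]
   tri (array([0.47378886, 0.21140029, 0.08779863]), np.float64(0.20266304524633938))
green top 42 [210.1 203.6] [0.5102 0.1492]
green scene 58 [266.4 217.5] [0.5126 0.1603]
   tri (array([0.51094675, 0.1504597 , 0.09059919]), np.float64(0.15489339063026364))
yellow top 54 [198.4 210.6] [0.492  0.1797]
yellow scene 86 [275.8 226.2] [0.4939 0.1913]
   tri (array([0.49223647, 0.1813783 , 0.09017224]), np.float64(0.0036057360535153293))
```

```bash
cat > sil.py <<'E'
from h import *
from scipy.optimize import minimize
M={}
for n in("top","scene"):
    capture(n); r=masks_of("rack_grey",n); print([(round(k["score"],2),np.round(k["bbox"])) for k in r]); 
    g=np.array([k["bbox"][:2] for k in r]); t=proj(n,[[.503,-.165,.03]])[0]
    M[n]=r[int(np.argmin(np.linalg.norm(g-t,axis=1)))]["region"]
S=4
def ren(n,p):
    c,s=np.cos(p[2]),np.sin(p[2]); im=np.zeros((384*S,512*S),np.uint8)
    for pts in ([(x,y,z) for x in(-.028,.028) for y in(-.1,.1) for z in(0,.052)],[(x,y,z) for x in(-.028,.028) for y in(.095,.1) for z in(0,.060)]):
        pts=np.array(pts); w=np.stack([p[0]+c*pts[:,0]-s*pts[:,1],p[1]+s*pts[:,0]+c*pts[:,1],pts[:,2]],1)
        u=(proj(n,w)+.5)*S; h=cv2.convexHull(u.astype(np.float32)); cv2.fillConvexPoly(im,np.round(h).astype(np.int32),1)
    return cv2.resize(im.astype(np.float32),(512,384),interpolation=cv2.INTER_AREA)
for cams in(("top",),("scene",),("top","scene")):
    f=lambda q: sum(np.abs(ren(n,q/100)-M[n]).sum() for n in cams)
    r=minimize(f,np.array([.503,-.1625,-.81])*100,method="Nelder-Mead",options=dict(initial_simplex=np.array([[50.3,-16.2,-81],[51.3,-16.2,-81],[50.3,-15.2,-81],[50.3,-16.2,-73]])))
    print(cams,(r.x/100).round(4),r.fun,[M[n].sum() for n in cams])
E
python3 sil.py
python3 - <<'E'
from h import *
from scipy.spatial.transform import Rotation as R
o=get_obs(); print(R.from_rotvec(o["tool_rot"]).as_matrix().round(3),o["eef_pos"],o["time_s"])
E
```

```text
[(0.87, array([327., 209.,  62.,  63.]))]
[(0.56, array([257., 167.,  59.,  45.]))]
('top',) [ 0.5068 -0.1597 -0.8293] 122.1875 [np.int64(1578)]
('scene',) [ 0.5043 -0.1637 -0.8215] 57.4375 [np.int64(1453)]
('top', 'scene') [ 0.5047 -0.162  -0.8258] 211.25 [np.int64(1578), np.int64(1453)]
[[-0.935  0.356 -0.   ]
 [ 0.356  0.935  0.   ]
 [ 0.     0.    -1.   ]] [0.18679365 0.49065075 0.24229901] 1.5
```

Poses agree across both cameras: tube spacing is 36/36/72 mm and stopper heights are about 0.09. The grey rack is at about (0.5045, -0.162), yaw -0.825. Moving above purple.

Request:
play_rows(
  motion=[
    {"turn": 6.3,"fingers": 100},
    {"turn": 6.3,"fingers": 100},
    {"turn": 6.3,"fingers": 100},
    {"turn": 6.3,"fingers": 100},
    {"turn": 6.3,"fingers": 100},
    {"turn": 6.3,"fingers": 100},
    {"fingers": 100},
  ],
  newtons=30,
)

```text
invalid input at $.motion[0]: expected keys fingers, tx, ty, tz, turn
```

```bash
cat >> h.py <<'E'
from scipy.spatial.transform import Rotation as R
T={"purple":(.4738,.2114),"yellow":(.4922,.1814),"green":(.5109,.1505),"red":(.5481,.0892)}
G=np.array([.5045,-.162]); gy=np.array([.7346,.6785])
PL={"purple":G+.072*gy,"yellow":G+.036*gy,"green":G,"red":G-.072*gy}
def go(xy,z=None):
    o=get_obs(); M=R.from_rotvec(o["tool_rot"]).as_matrix(); p=o["eef_pos"]
    d=np.array([xy[0],xy[1],p[2] if z is None else z])-p
    print("t",o["time_s"],"pos",p.round(4),"phi",np.degrees(np.arctan2(M[1,1],M[0,1])).round(1),"tilt z",M[:,2].round(3),"w",round(o["grip_width"],3),"F",o["force"].round(1),"-> tool mm",(M.T@d*1000).round(1))
E
python3 -c "
from h import *
go(T['purple'],.2)"
```

```text
t 1.5 pos [0.1868 0.4907 0.2423] phi 69.2 tilt z [-0.  0. -1.] w 1.001 F [-0.6  0.8  1.2] -> tool mm [-367.6 -158.9   42.3]
```

All keys are required in each row.

Request:
play_rows(
  motion=[
    {"turn": 6.3,"fingers": 100,"tx": 0,"ty": 0,"tz": 0},
    {"turn": 6.3,"fingers": 100,"tx": 0,"ty": 0,"tz": 0},
    {"turn": 6.3,"fingers": 100,"tx": 0,"ty": 0,"tz": 0},
    {"turn": 6.3,"fingers": 100,"tx": 0,"ty": 0,"tz": 0},
    {"turn": 6.3,"fingers": 100,"tx": 0,"ty": 0,"tz": 0},
    {"turn": 6.3,"fingers": 100,"tx": 0,"ty": 0,"tz": 0},
    {"turn": 0,"fingers": 100,"tx": 0,"ty": 0,"tz": 0},
  ],
  newtons=30,
)

```text
time_s: 2.08
eef_pos: [0.1868, 0.4907, 0.2423]
tool_rot: [-1.541, -2.738, -0.0]
force: [-1.0, 0.3, 0.4]
grip_width: 0.608
```

```bash
python3 -c "
from h import *
go(T['purple'],.2)"
```

```text
t 2.0833 pos [0.1868 0.4907 0.2423] phi 31.3 tilt z [-0.  0. -1.] w 0.608 F [-1.   0.3  0.4] -> tool mm [-387.6  100.4   42.3]
```

Request:
play_rows(
  motion=[
    {"turn": 0,"fingers": 100,"tx": -24.2,"ty": 6.3,"tz": 2.6},
    {"turn": 0,"fingers": 100,"tx": -24.2,"ty": 6.3,"tz": 2.6},
    {"turn": 0,"fingers": 100,"tx": -24.2,"ty": 6.3,"tz": 2.6},
    {"turn": 0,"fingers": 100,"tx": -24.2,"ty": 6.3,"tz": 2.6},
    {"turn": 0,"fingers": 100,"tx": -24.2,"ty": 6.3,"tz": 2.6},
    {"turn": 0,"fingers": 100,"tx": -24.2,"ty": 6.3,"tz": 2.6},
    {"turn": 0,"fingers": 100,"tx": -24.2,"ty": 6.3,"tz": 2.6},
    {"turn": 0,"fingers": 100,"tx": -24.2,"ty": 6.3,"tz": 2.6},
    {"turn": 0,"fingers": 100,"tx": -24.2,"ty": 6.3,"tz": 2.6},
    {"turn": 0,"fingers": 100,"tx": -24.2,"ty": 6.3,"tz": 2.6},
    {"turn": 0,"fingers": 100,"tx": -24.2,"ty": 6.3,"tz": 2.6},
    {"turn": 0,"fingers": 100,"tx": -24.2,"ty": 6.3,"tz": 2.6},
    {"turn": 0,"fingers": 100,"tx": -24.2,"ty": 6.3,"tz": 2.6},
    {"turn": 0,"fingers": 100,"tx": -24.2,"ty": 6.3,"tz": 2.6},
    {"turn": 0,"fingers": 100,"tx": -24.2,"ty": 6.3,"tz": 2.6},
    {"turn": 0,"fingers": 100,"tx": -24.2,"ty": 6.3,"tz": 2.6},
    {"turn": 0,"fingers": 100,"tx": 0,"ty": 0,"tz": 0},
    {"turn": 0,"fingers": 100,"tx": 0,"ty": 0,"tz": 0},
  ],
)

```text
time_s: 3.58
eef_pos: [0.4749, 0.2117, 0.2004]
tool_rot: [-1.538, -2.738, 0.0]
force: [-1.4, 0.3, 0.9]
grip_width: 0.607
```

```bash
python3 -c "
from h import *
go(T['purple'],.082)
im=capture('scene'); cv2.imwrite('pics/s1.png',cv2.resize(im[130:290,200:360,::-1],(600,600),interpolation=cv2.INTER_CUBIC))"
```

```text
t 3.5833 pos [0.4749 0.2117 0.2004] phi 31.3 tilt z [-0.001  0.    -1.   ] w 0.607 F [-1.4  0.3  0.9] -> tool mm [  0.3  -1.  118.4]
```

View pics/s1.png

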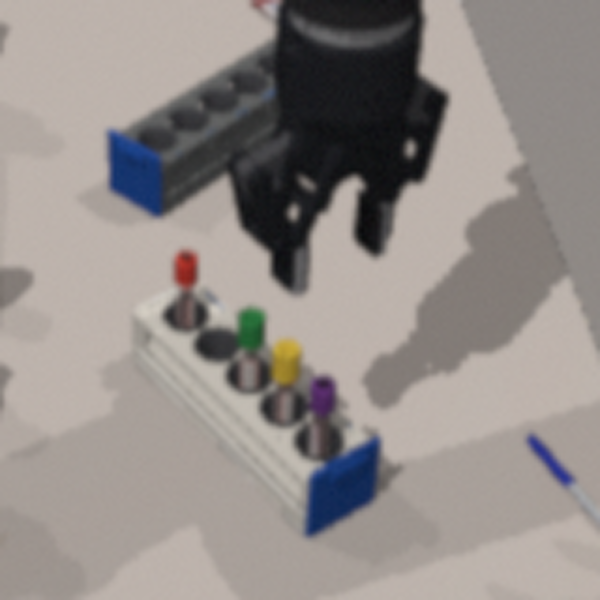

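The gripper straddles the purple stopper (322,390) with the jaws across the row. Descending and gripping.

Request:
play_rows(
  motion=[
    {"turn": 0,"fingers": 100,"tx": 0,"ty": -1,"tz": 20},
    {"turn": 0,"fingers": 100,"tx": 0,"ty": 0,"tz": 20},
    {"turn": 0,"fingers": 100,"tx": 0,"ty": 0,"tz": 20},
    {"turn": 0,"fingers": 100,"tx": 0,"ty": 0,"tz": 20},
    {"turn": 0,"fingers": 100,"tx": 0,"ty": 0,"tz": 20},
    {"turn": 0,"fingers": 100,"tx": 0,"ty": 0,"tz": 18},
    {"turn": 0,"fingers": 100,"tx": 0,"ty": 0,"tz": 0},
    {"turn": 0,"fingers": 255,"tx": 0,"ty": 0,"tz": 0},
    {"turn": 0,"fingers": 255,"tx": 0,"ty": 0,"tz": 0},
    {"turn": 0,"fingers": 255,"tx": 0,"ty": 0,"tz": 0},
    {"turn": 0,"fingers": 255,"tx": 0,"ty": 0,"tz": 0},
    {"turn": 0,"fingers": 255,"tx": 0,"ty": 0,"tz": 0},
    {"turn": 0,"fingers": 255,"tx": 0,"ty": 0,"tz": 0},
    {"turn": 0,"fingers": 255,"tx": 0,"ty": 0,"tz": 0},
    {"turn": 0,"fingers": 255,"tx": 0,"ty": 0,"tz": 0},
  ],
  newtons=30,
)

```text
time_s: 4.88
eef_pos: [0.4744, 0.2124, 0.0842]
tool_rot: [1.538, 2.738, 0.004]
force: [-1.7, 0.6, 6.5]
grip_width: 0.181
```

```bash
python3 -c "
from h import *
go(T['purple'],.2)
im=capture('scene'); cv2.imwrite('pics/s2.png',cv2.resize(im[130:290,200:360,::-1],(600,600),interpolation=cv2.INTER_CUBIC))"
```

```text
t 4.8833 pos [0.4744 0.2124 0.0842] phi 31.4 tilt z [ 0.002  0.001 -1.   ] w 0.181 F [-1.7  0.6  6.5] -> tool mm [  -0.5   -0.7 -115.8]
```

View pics/s2.png

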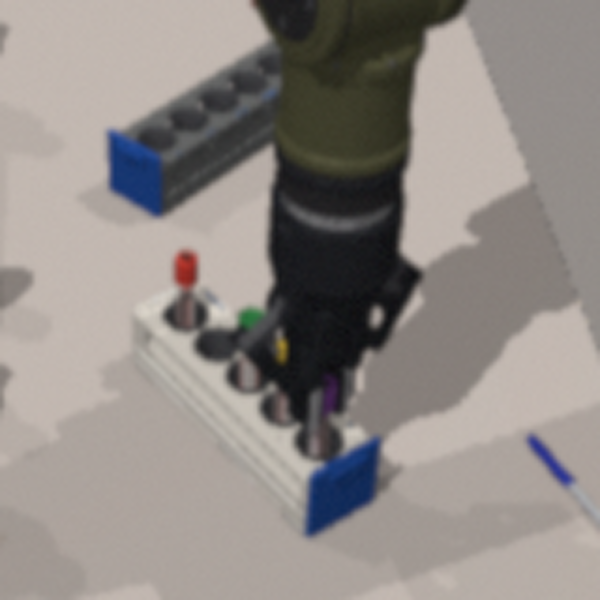

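Request:
play_rows(
  motion=[
    {"turn": 0,"fingers": 255,"tx": 0,"ty": 0,"tz": -10},
    {"turn": 0,"fingers": 255,"tx": 0,"ty": 0,"tz": -20},
    {"turn": 0,"fingers": 255,"tx": 0,"ty": 0,"tz": -20},
    {"turn": 0,"fingers": 255,"tx": 0,"ty": 0,"tz": -20},
    {"turn": 0,"fingers": 255,"tx": 0,"ty": 0,"tz": -20},
    {"turn": 0,"fingers": 255,"tx": 0,"ty": 0,"tz": -20},
    {"turn": 0,"fingers": 255,"tx": 0,"ty": 0,"tz": -10},
    {"turn": 6.55,"fingers": 255,"tx": 0,"ty": 0,"tz": 0},
    {"turn": 6.55,"fingers": 255,"tx": 0,"ty": 0,"tz": 0},
    {"turn": 6.55,"fingers": 255,"tx": 0,"ty": 0,"tz": 0},
    {"turn": 6.55,"fingers": 255,"tx": 0,"ty": 0,"tz": 0},
    {"turn": 6.55,"fingers": 255,"tx": 0,"ty": 0,"tz": 0},
    {"turn": 6.55,"fingers": 255,"tx": 0,"ty": 0,"tz": 0},
    {"turn": 6.55,"fingers": 255,"tx": 0,"ty": 0,"tz": 0},
    {"turn": 6.55,"fingers": 255,"tx": 0,"ty": 0,"tz": 0},
    {"turn": 6.55,"fingers": 255,"tx": 0,"ty": 0,"tz": 0},
    {"turn": 6.55,"fingers": 255,"tx": 0,"ty": 0,"tz": 0},
    {"turn": 6.55,"fingers": 255,"tx": 0,"ty": 0,"tz": 0},
    {"turn": 6.55,"fingers": 255,"tx": 0,"ty": 0,"tz": 0},
    {"turn": 0,"fingers": 255,"tx": 0,"ty": 0,"tz": 0},
  ],
)

```text
time_s: 6.6
eef_pos: [0.4734, 0.2118, 0.2027]
tool_rot: [2.926, 1.142, -0.0]
force: [-0.6, 0.2, 0.2]
grip_width: 0.183
```

```bash
python3 -c "
from h import *
go(PL['purple'],.2)
im=capture('scene'); cv2.imwrite('pics/s3.png',cv2.resize(im[130:290,200:360,::-1],(600,600),interpolation=cv2.INTER_CUBIC))"
```

```text
t 6.6 pos [0.4734 0.2118 0.2027] phi -47.4 tilt z [-0. -0. -1.] w 0.183 F [-0.6  0.2  0.2] -> tool mm [-158.3  295.9    2.8]
```

View pics/s3.png

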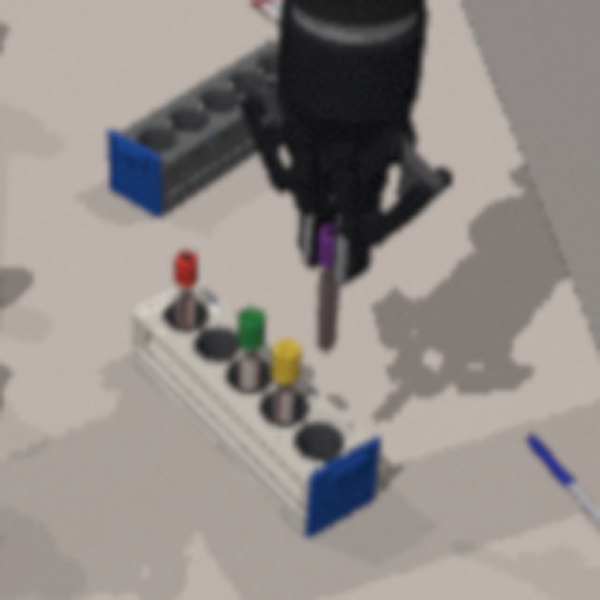

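Purple hangs upright in the jaws (327,245). Carrying it over place 1.

Request:
play_rows(
  motion=[
    {"turn": 0,"fingers": 255,"tx": -5.6,"ty": 10.5,"tz": 0},
    {"turn": 0,"fingers": 255,"tx": -11.3,"ty": 21.1,"tz": 0},
    {"turn": 0,"fingers": 255,"tx": -11.3,"ty": 21.1,"tz": 0},
    {"turn": 0,"fingers": 255,"tx": -11.3,"ty": 21.1,"tz": 0},
    {"turn": 0,"fingers": 255,"tx": -11.3,"ty": 21.1,"tz": 0},
    {"turn": 0,"fingers": 255,"tx": -11.3,"ty": 21.1,"tz": 0},
    {"turn": 0,"fingers": 255,"tx": -11.3,"ty": 21.1,"tz": 0},
    {"turn": 0,"fingers": 255,"tx": -11.3,"ty": 21.1,"tz": 0},
    {"turn": 0,"fingers": 255,"tx": -11.3,"ty": 21.1,"tz": 0},
    {"turn": 0,"fingers": 255,"tx": -11.3,"ty": 21.1,"tz": 0},
    {"turn": 0,"fingers": 255,"tx": -11.3,"ty": 21.1,"tz": 0},
    {"turn": 0,"fingers": 255,"tx": -11.3,"ty": 21.1,"tz": 0},
    {"turn": 0,"fingers": 255,"tx": -11.3,"ty": 21.1,"tz": 0},
    {"turn": 0,"fingers": 255,"tx": -11.3,"ty": 21.1,"tz": 0},
    {"turn": 0,"fingers": 255,"tx": -5.8,"ty": 11,"tz": 0},
    {"turn": 0,"fingers": 255,"tx": 0,"ty": 0,"tz": 0},
    {"turn": 0,"fingers": 255,"tx": 0,"ty": 0,"tz": 0},
  ],
)

```text
time_s: 8.07
eef_pos: [0.5578, -0.1133, 0.2025]
tool_rot: [-2.925, -1.144, 0.0]
force: [-1.6, 0.0, -0.3]
grip_width: 0.184
```

```bash
python3 -c "
from h import *
go(PL['purple'],.085)
im=capture('scene'); cv2.imwrite('pics/s4.png',cv2.resize(im[80:240,190:350,::-1],(600,600),interpolation=cv2.INTER_CUBIC))"
```

```text
t 8.0667 pos [ 0.5578 -0.1133  0.2025] phi -47.3 tilt z [-0.001  0.001 -1.   ] w 0.184 F [-1.6  0.  -0.3] -> tool mm [ -0.2  -0.2 117.5]
```

View pics/s4.png

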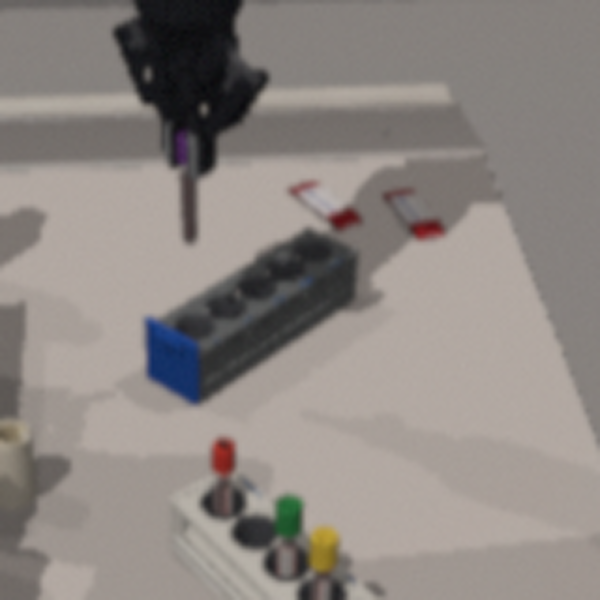

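Request:
play_rows(
  motion=[
    {"turn": 0,"fingers": 255,"tx": 0,"ty": 0,"tz": 18},
    {"turn": 0,"fingers": 255,"tx": 0,"ty": 0,"tz": 18},
    {"turn": 0,"fingers": 255,"tx": 0,"ty": 0,"tz": 18},
    {"turn": 0,"fingers": 255,"tx": 0,"ty": 0,"tz": 18},
    {"turn": 0,"fingers": 255,"tx": 0,"ty": 0,"tz": 8},
    {"turn": 0,"fingers": 255,"tx": 0,"ty": 0,"tz": 0},
  ],
)

```text
time_s: 8.62
eef_pos: [0.5561, -0.1113, 0.1208]
tool_rot: [-2.922, -1.147, 0.006]
force: [-1.0, -0.7, -0.5]
grip_width: 0.184
```

```bash
python3 -c "
from h import *
go(PL['purple'],.085)
im=capture('scene'); cv2.imwrite('pics/s5.png',cv2.resize(im[120:200,210:310,::-1],(750,600),interpolation=cv2.INTER_CUBIC))"
```

```text
t 8.6167 pos [ 0.5561 -0.1113  0.1208] phi -47.1 tilt z [-0.005  0.001 -1.   ] w 0.184 F [-1.  -0.7 -0.5] -> tool mm [-0.2  2.4 35.8]
```

View pics/s5.png

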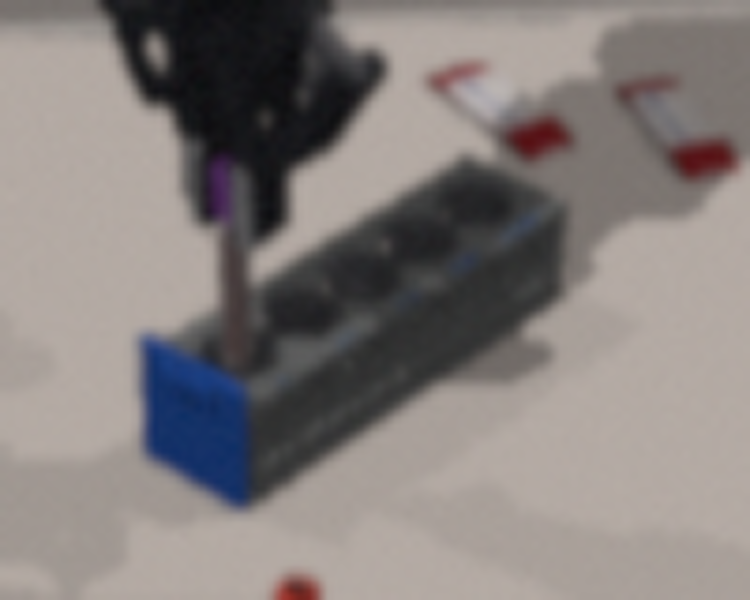

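Request:
play_rows(
  motion=[
    {"turn": 0,"fingers": 255,"tx": 0,"ty": 0,"tz": 9},
    {"turn": 0,"fingers": 255,"tx": 0,"ty": 0,"tz": 9},
    {"turn": 0,"fingers": 255,"tx": 0,"ty": 0,"tz": 9},
    {"turn": 0,"fingers": 255,"tx": 0,"ty": 0,"tz": 6},
    {"turn": 0,"fingers": 255,"tx": 0,"ty": 0,"tz": 3},
    {"turn": 0,"fingers": 255,"tx": 0,"ty": 0,"tz": 0},
    {"turn": 0,"fingers": 255,"tx": 0,"ty": 0,"tz": 0},
  ],
)

```text
time_s: 9.25
eef_pos: [0.5578, -0.1128, 0.0863]
tool_rot: [-2.925, -1.145, 0.001]
force: [-1.9, 0.1, 0.4]
grip_width: 0.179
```

```bash
python3 -c "
from h import *
go(PL['purple'],.085)
im=capture('scene'); cv2.imwrite('pics/s6.png',cv2.resize(im[120:200,210:310,::-1],(750,600),interpolation=cv2.INTER_CUBIC))"
```

```text
t 9.25 pos [ 0.5578 -0.1128  0.0863] phi -47.3 tilt z [-0.001  0.    -1.   ] w 0.179 F [-1.9  0.1  0.4] -> tool mm [-0.5 -0.   1.3]
```

View pics/s6.png

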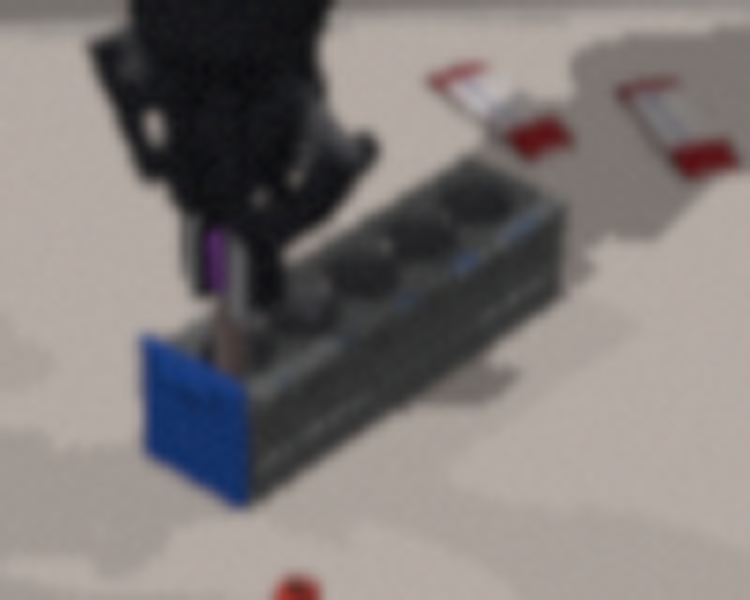

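Seated with no contact force. Releasing, rising and turning back.

Request:
play_rows(
  motion=[
    {"turn": 0,"fingers": 100,"tx": 0,"ty": 0,"tz": 0},
    {"turn": 0,"fingers": 100,"tx": 0,"ty": 0,"tz": 0},
    {"turn": 0,"fingers": 100,"tx": 0,"ty": 0,"tz": 0},
    {"turn": 0,"fingers": 100,"tx": 0,"ty": 0,"tz": 0},
    {"turn": 0,"fingers": 100,"tx": 0,"ty": 0,"tz": 0},
    {"turn": 0,"fingers": 100,"tx": 0,"ty": 0,"tz": -10},
    {"turn": 0,"fingers": 100,"tx": 0,"ty": 0,"tz": -20},
    {"turn": 0,"fingers": 100,"tx": 0,"ty": 0,"tz": -20},
    {"turn": 0,"fingers": 100,"tx": 0,"ty": 0,"tz": -20},
    {"turn": 0,"fingers": 100,"tx": 0,"ty": 0,"tz": -20},
    {"turn": 0,"fingers": 100,"tx": 0,"ty": 0,"tz": -20},
    {"turn": 0,"fingers": 100,"tx": 0,"ty": 0,"tz": -6},
    {"turn": 0,"fingers": 100,"tx": 0,"ty": 0,"tz": 0},
  ],
)

```text
time_s: 10.38
eef_pos: [0.5596, -0.113, 0.2052]
tool_rot: [2.923, 1.144, 0.007]
force: [-0.6, -0.3, 0.0]
grip_width: 0.606
```

Request:
play_rows(
  motion=[
    {"turn": -6.55,"fingers": 100,"tx": 0,"ty": 0,"tz": 0},
    {"turn": -6.55,"fingers": 100,"tx": 0,"ty": 0,"tz": 0},
    {"turn": -6.55,"fingers": 100,"tx": 0,"ty": 0,"tz": 0},
    {"turn": -6.55,"fingers": 100,"tx": 0,"ty": 0,"tz": 0},
    {"turn": -6.55,"fingers": 100,"tx": 0,"ty": 0,"tz": 0},
    {"turn": -6.55,"fingers": 100,"tx": 0,"ty": 0,"tz": 0},
    {"turn": -6.55,"fingers": 100,"tx": 0,"ty": 0,"tz": 0},
    {"turn": -6.55,"fingers": 100,"tx": 0,"ty": 0,"tz": 0},
    {"turn": -6.55,"fingers": 100,"tx": 0,"ty": 0,"tz": 0},
    {"turn": -6.55,"fingers": 100,"tx": 0,"ty": 0,"tz": 0},
    {"turn": -6.55,"fingers": 100,"tx": 0,"ty": 0,"tz": 0},
    {"turn": -6.55,"fingers": 100,"tx": 0,"ty": 0,"tz": 0},
    {"turn": 0,"fingers": 100,"tx": 0,"ty": 0,"tz": 0},
  ],
)

```text
time_s: 11.47
eef_pos: [0.5572, -0.1126, 0.2012]
tool_rot: [-1.535, -2.738, 0.001]
force: [0.6, 0.2, 0.1]
grip_width: 0.612
```

```bash
python3 -c "
from h import *
go(T['yellow'],.2)
im=capture('scene'); cv2.imwrite('pics/s7.png',cv2.resize(im[80:240,190:350,::-1],(600,600),interpolation=cv2.INTER_CUBIC))"
```

```text
t 11.4667 pos [ 0.5572 -0.1126  0.2012] phi 31.5 tilt z [-0.002  0.    -1.   ] w 0.612 F [0.6 0.2 0.1] -> tool mm [284.7  98.    1.5]
```

View pics/s7.png

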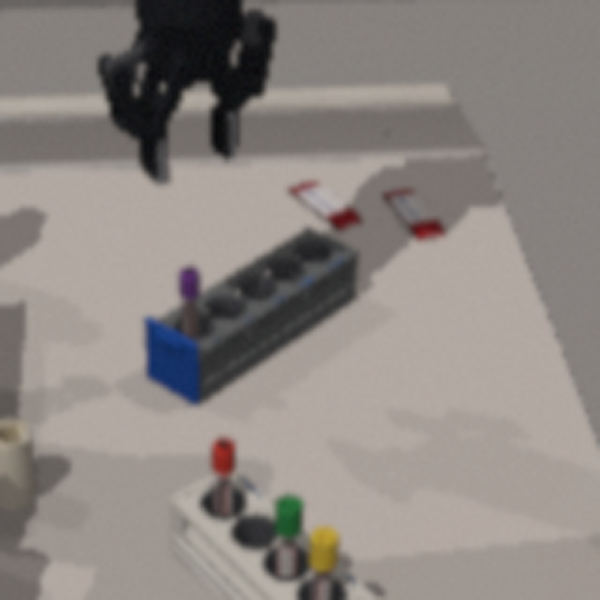

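Purple stands in grey place 1 (190,300). Next is yellow.

Request:
play_rows(
  motion=[
    {"turn": 0,"fingers": 100,"tx": 10,"ty": 3.5,"tz": 0},
    {"turn": 0,"fingers": 100,"tx": 20.3,"ty": 7,"tz": 0},
    {"turn": 0,"fingers": 100,"tx": 20.3,"ty": 7,"tz": 0},
    {"turn": 0,"fingers": 100,"tx": 20.3,"ty": 7,"tz": 0},
    {"turn": 0,"fingers": 100,"tx": 20.3,"ty": 7,"tz": 0},
    {"turn": 0,"fingers": 100,"tx": 20.3,"ty": 7,"tz": 0},
    {"turn": 0,"fingers": 100,"tx": 20.3,"ty": 7,"tz": 0},
    {"turn": 0,"fingers": 100,"tx": 20.3,"ty": 7,"tz": 0},
    {"turn": 0,"fingers": 100,"tx": 20.3,"ty": 7,"tz": 0},
    {"turn": 0,"fingers": 100,"tx": 20.3,"ty": 7,"tz": 0},
    {"turn": 0,"fingers": 100,"tx": 20.3,"ty": 7,"tz": 0},
    {"turn": 0,"fingers": 100,"tx": 20.3,"ty": 7,"tz": 0},
    {"turn": 0,"fingers": 100,"tx": 20.3,"ty": 7,"tz": 0},
    {"turn": 0,"fingers": 100,"tx": 20.3,"ty": 7,"tz": 0},
    {"turn": 0,"fingers": 100,"tx": 10.8,"ty": 3.5,"tz": 0},
    {"turn": 0,"fingers": 100,"tx": 0,"ty": 0,"tz": 0},
    {"turn": 0,"fingers": 100,"tx": 0,"ty": 0,"tz": 0},
    {"turn": 0,"fingers": 100,"tx": 0,"ty": 0,"tz": 0},
  ],
)

```text
time_s: 13.02
eef_pos: [0.4935, 0.1807, 0.2026]
tool_rot: [1.54, 2.738, -0.001]
force: [0.3, 0.4, 0.9]
grip_width: 0.609
```

```bash
python3 -c "
from h import *
go(T['yellow'],.082)"
```

```text
t 13.0167 pos [0.4935 0.1807 0.2026] phi 31.3 tilt z [-0.    -0.001 -1.   ] w 0.609 F [0.3 0.4 0.9] -> tool mm [  1.4  -0.7 120.6]
```

Request:
play_rows(
  motion=[
    {"turn": 0,"fingers": 100,"tx": 1.4,"ty": -0.7,"tz": 20},
    {"turn": 0,"fingers": 100,"tx": 0,"ty": 0,"tz": 20},
    {"turn": 0,"fingers": 100,"tx": 0,"ty": 0,"tz": 20},
    {"turn": 0,"fingers": 100,"tx": 0,"ty": 0,"tz": 20},
    {"turn": 0,"fingers": 100,"tx": 0,"ty": 0,"tz": 20},
    {"turn": 0,"fingers": 100,"tx": 0,"ty": 0,"tz": 20},
    {"turn": 0,"fingers": 100,"tx": 0,"ty": 0,"tz": 0},
    {"turn": 0,"fingers": 255,"tx": 0,"ty": 0,"tz": 0},
    {"turn": 0,"fingers": 255,"tx": 0,"ty": 0,"tz": 0},
    {"turn": 0,"fingers": 255,"tx": 0,"ty": 0,"tz": 0},
    {"turn": 0,"fingers": 255,"tx": 0,"ty": 0,"tz": 0},
    {"turn": 0,"fingers": 255,"tx": 0,"ty": 0,"tz": 0},
    {"turn": 0,"fingers": 255,"tx": 0,"ty": 0,"tz": 0},
    {"turn": 0,"fingers": 255,"tx": 0,"ty": 0,"tz": 0},
    {"turn": 0,"fingers": 255,"tx": 0,"ty": 0,"tz": 0},
  ],
)

```text
time_s: 14.27
eef_pos: [0.4936, 0.1826, 0.0841]
tool_rot: [1.537, 2.737, 0.004]
force: [-0.5, -0.5, 7.0]
grip_width: 0.179
```

Request:
play_rows(
  motion=[
    {"turn": 0,"fingers": 255,"tx": 0,"ty": 0,"tz": -10},
    {"turn": 0,"fingers": 255,"tx": 0,"ty": 0,"tz": -20},
    {"turn": 0,"fingers": 255,"tx": 0,"ty": 0,"tz": -20},
    {"turn": 0,"fingers": 255,"tx": 0,"ty": 0,"tz": -20},
    {"turn": 0,"fingers": 255,"tx": 0,"ty": 0,"tz": -20},
    {"turn": 0,"fingers": 255,"tx": 0,"ty": 0,"tz": -20},
    {"turn": 0,"fingers": 255,"tx": 0,"ty": 0,"tz": -10},
    {"turn": 6.55,"fingers": 255,"tx": 0,"ty": 0,"tz": 0},
    {"turn": 6.55,"fingers": 255,"tx": 0,"ty": 0,"tz": 0},
    {"turn": 6.55,"fingers": 255,"tx": 0,"ty": 0,"tz": 0},
    {"turn": 6.55,"fingers": 255,"tx": 0,"ty": 0,"tz": 0},
    {"turn": 6.55,"fingers": 255,"tx": 0,"ty": 0,"tz": 0},
    {"turn": 6.55,"fingers": 255,"tx": 0,"ty": 0,"tz": 0},
    {"turn": 6.55,"fingers": 255,"tx": 0,"ty": 0,"tz": 0},
    {"turn": 6.55,"fingers": 255,"tx": 0,"ty": 0,"tz": 0},
    {"turn": 6.55,"fingers": 255,"tx": 0,"ty": 0,"tz": 0},
    {"turn": 6.55,"fingers": 255,"tx": 0,"ty": 0,"tz": 0},
    {"turn": 6.55,"fingers": 255,"tx": 0,"ty": 0,"tz": 0},
    {"turn": 6.55,"fingers": 255,"tx": 0,"ty": 0,"tz": 0},
    {"turn": 0,"fingers": 255,"tx": 0,"ty": 0,"tz": 0},
  ],
)

```text
time_s: 15.93
eef_pos: [0.4918, 0.1821, 0.2025]
tool_rot: [-2.926, -1.143, 0.002]
force: [0.3, -0.8, -0.2]
grip_width: 0.187
```

```bash
python3 -c "
from h import *
go(PL['yellow'],.2)
im=capture('scene'); cv2.imwrite('pics/s8.png',cv2.resize(im[80:270,190:380,::-1],(600,600),interpolation=cv2.INTER_CUBIC))"
```

```text
t 15.9333 pos [0.4918 0.1821 0.2025] phi -47.3 tilt z [-0.001 -0.    -1.   ] w 0.187 F [ 0.3 -0.8 -0.2] -> tool mm [-187.9  261.6    2.5]
```

View pics/s8.png

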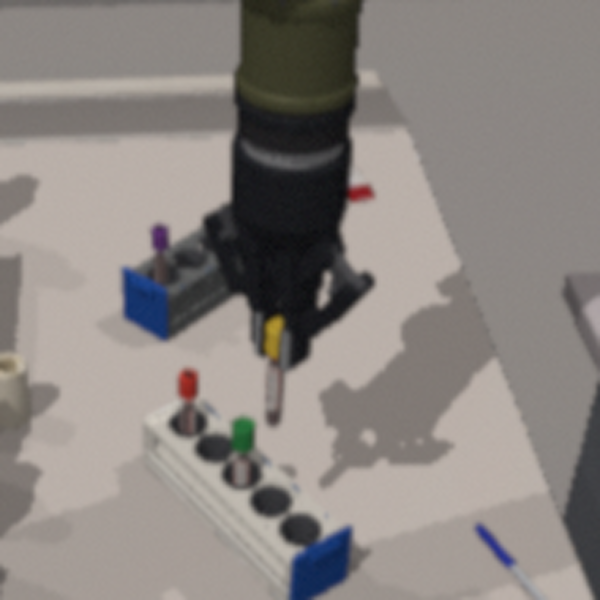

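Yellow hangs upright (275,340). Carrying it to place 2.

Request:
play_rows(
  motion=[
    {"turn": 0,"fingers": 255,"tx": -6.7,"ty": 9.3,"tz": 0},
    {"turn": 0,"fingers": 255,"tx": -13.4,"ty": 18.7,"tz": 0},
    {"turn": 0,"fingers": 255,"tx": -13.4,"ty": 18.7,"tz": 0},
    {"turn": 0,"fingers": 255,"tx": -13.4,"ty": 18.7,"tz": 0},
    {"turn": 0,"fingers": 255,"tx": -13.4,"ty": 18.7,"tz": 0},
    {"turn": 0,"fingers": 255,"tx": -13.4,"ty": 18.7,"tz": 0},
    {"turn": 0,"fingers": 255,"tx": -13.4,"ty": 18.7,"tz": 0},
    {"turn": 0,"fingers": 255,"tx": -13.4,"ty": 18.7,"tz": 0},
    {"turn": 0,"fingers": 255,"tx": -13.4,"ty": 18.7,"tz": 0},
    {"turn": 0,"fingers": 255,"tx": -13.4,"ty": 18.7,"tz": 0},
    {"turn": 0,"fingers": 255,"tx": -13.4,"ty": 18.7,"tz": 0},
    {"turn": 0,"fingers": 255,"tx": -13.4,"ty": 18.7,"tz": 0},
    {"turn": 0,"fingers": 255,"tx": -13.4,"ty": 18.7,"tz": 0},
    {"turn": 0,"fingers": 255,"tx": -13.4,"ty": 18.7,"tz": 0},
    {"turn": 0,"fingers": 255,"tx": -6.9,"ty": 9.2,"tz": 0},
    {"turn": 0,"fingers": 255,"tx": 0,"ty": 0,"tz": 0},
    {"turn": 0,"fingers": 255,"tx": 0,"ty": 0,"tz": 0},
    {"turn": 0,"fingers": 255,"tx": 0,"ty": 0,"tz": 0},
  ],
)

```text
time_s: 17.48
eef_pos: [0.5316, -0.1367, 0.2026]
tool_rot: [-2.924, -1.146, 0.001]
force: [0.2, -0.0, -0.5]
grip_width: 0.183
```

```bash
python3 -c "
from h import *
go(PL['yellow'],.085)
im=capture('scene'); cv2.imwrite('pics/s9.png',cv2.resize(im[80:240,190:350,::-1],(600,600),interpolation=cv2.INTER_CUBIC))"
```

```text
t 17.4833 pos [ 0.5316 -0.1367  0.2026] phi -47.2 tilt z [-0.001  0.001 -1.   ] w 0.183 F [ 0.2 -0.  -0.5] -> tool mm [ -1.    0.3 117.6]
```

View pics/s9.png

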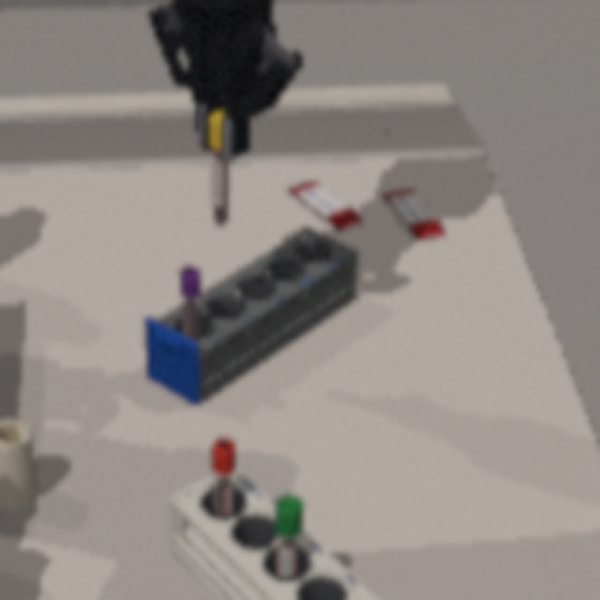

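The tube is above well 2 (222,305). Inserting.

Request:
play_rows(
  motion=[
    {"turn": 0,"fingers": 255,"tx": -1,"ty": 0.3,"tz": 18},
    {"turn": 0,"fingers": 255,"tx": 0,"ty": 0,"tz": 18},
    {"turn": 0,"fingers": 255,"tx": 0,"ty": 0,"tz": 18},
    {"turn": 0,"fingers": 255,"tx": 0,"ty": 0,"tz": 18},
    {"turn": 0,"fingers": 255,"tx": 0,"ty": 0,"tz": 9},
    {"turn": 0,"fingers": 255,"tx": 0,"ty": 0,"tz": 9},
    {"turn": 0,"fingers": 255,"tx": 0,"ty": 0,"tz": 9},
    {"turn": 0,"fingers": 255,"tx": 0,"ty": 0,"tz": 9},
    {"turn": 0,"fingers": 255,"tx": 0,"ty": 0,"tz": 6},
    {"turn": 0,"fingers": 255,"tx": 0,"ty": 0,"tz": 2},
    {"turn": 0,"fingers": 255,"tx": 0,"ty": 0,"tz": 0},
    {"turn": 0,"fingers": 255,"tx": 0,"ty": 0,"tz": 0},
  ],
)

```text
time_s: 18.53
eef_pos: [0.5306, -0.1381, 0.0863]
tool_rot: [-2.924, -1.145, 0.002]
force: [-3.1, 0.6, -1.5]
grip_width: 0.179
```

```bash
python3 -c "
from h import *
go(PL['yellow'],.085)
im=capture('scene'); cv2.imwrite('pics/s10.png',cv2.resize(im[120:200,210:310,::-1],(750,600),interpolation=cv2.INTER_CUBIC))"
```

```text
t 18.5333 pos [ 0.5306 -0.1381  0.0863] phi -47.2 tilt z [-0.002  0.    -1.   ] w 0.179 F [-3.1  0.6 -1.5] -> tool mm [ 0.6 -0.2  1.3]
```

View pics/s10.png

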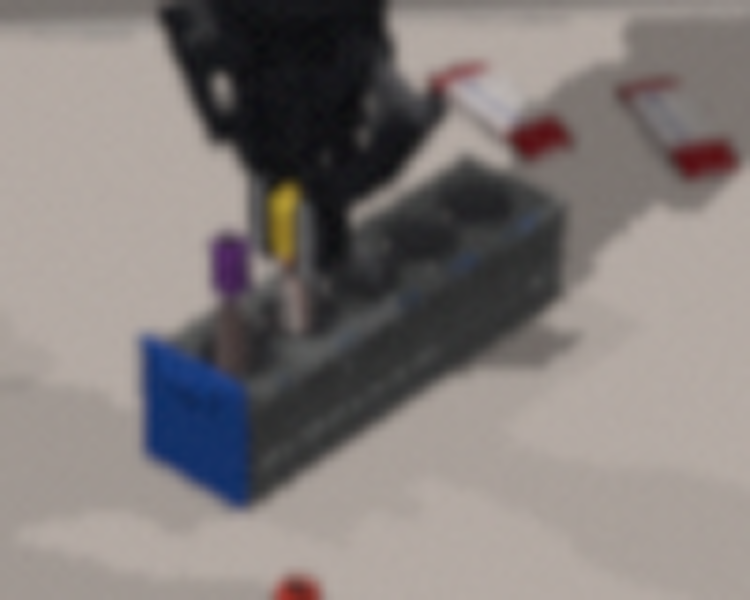

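Request:
play_rows(
  motion=[
    {"turn": 0,"fingers": 100,"tx": 0,"ty": 0,"tz": 0},
    {"turn": 0,"fingers": 100,"tx": 0,"ty": 0,"tz": 0},
    {"turn": 0,"fingers": 100,"tx": 0,"ty": 0,"tz": 0},
    {"turn": 0,"fingers": 100,"tx": 0,"ty": 0,"tz": 0},
    {"turn": 0,"fingers": 100,"tx": 0,"ty": 0,"tz": 0},
    {"turn": 0,"fingers": 100,"tx": 0,"ty": 0,"tz": -10},
    {"turn": 0,"fingers": 100,"tx": 0,"ty": 0,"tz": -20},
    {"turn": 0,"fingers": 100,"tx": 0,"ty": 0,"tz": -20},
    {"turn": 0,"fingers": 100,"tx": 0,"ty": 0,"tz": -20},
    {"turn": 0,"fingers": 100,"tx": 0,"ty": 0,"tz": -20},
    {"turn": 0,"fingers": 100,"tx": 0,"ty": 0,"tz": -20},
    {"turn": 0,"fingers": 100,"tx": 0,"ty": 0,"tz": -6},
    {"turn": 0,"fingers": 100,"tx": 0,"ty": 0,"tz": 0},
  ],
)

```text
time_s: 19.67
eef_pos: [0.533, -0.1387, 0.2052]
tool_rot: [2.923, 1.144, 0.006]
force: [0.4, 0.3, -0.0]
grip_width: 0.605
```

Request:
play_rows(
  motion=[
    {"turn": -6.55,"fingers": 100,"tx": 0,"ty": 0,"tz": 0},
    {"turn": -6.55,"fingers": 100,"tx": 0,"ty": 0,"tz": 0},
    {"turn": -6.55,"fingers": 100,"tx": 0,"ty": 0,"tz": 0},
    {"turn": -6.55,"fingers": 100,"tx": 0,"ty": 0,"tz": 0},
    {"turn": -6.55,"fingers": 100,"tx": 0,"ty": 0,"tz": 0},
    {"turn": -6.55,"fingers": 100,"tx": 0,"ty": 0,"tz": 0},
    {"turn": -6.55,"fingers": 100,"tx": 0,"ty": 0,"tz": 0},
    {"turn": -6.55,"fingers": 100,"tx": 0,"ty": 0,"tz": 0},
    {"turn": -6.55,"fingers": 100,"tx": 0,"ty": 0,"tz": 0},
    {"turn": -6.55,"fingers": 100,"tx": 0,"ty": 0,"tz": 0},
    {"turn": -6.55,"fingers": 100,"tx": 0,"ty": 0,"tz": 0},
    {"turn": -6.55,"fingers": 100,"tx": 0,"ty": 0,"tz": 0},
    {"turn": 0,"fingers": 100,"tx": 0,"ty": 0,"tz": 0},
    {"turn": 0,"fingers": 100,"tx": 0,"ty": 0,"tz": 0},
  ],
)

```text
time_s: 20.83
eef_pos: [0.5308, -0.1381, 0.2016]
tool_rot: [-1.541, -2.735, 0.001]
force: [0.5, -0.3, -1.0]
grip_width: 0.61
```

```bash
python3 -c "
from h import *
go(T['green'],.2)
im=capture('scene'); cv2.imwrite('pics/s11.png',cv2.resize(im[80:240,190:350,::-1],(600,600),interpolation=cv2.INTER_CUBIC))"
```

```text
t 20.8333 pos [ 0.5308 -0.1381  0.2016] phi 31.2 tilt z [-0.002  0.    -1.   ] w 0.61 F [ 0.5 -0.3 -1. ] -> tool mm [257.2 132.4   1.8]
```

View pics/s11.png

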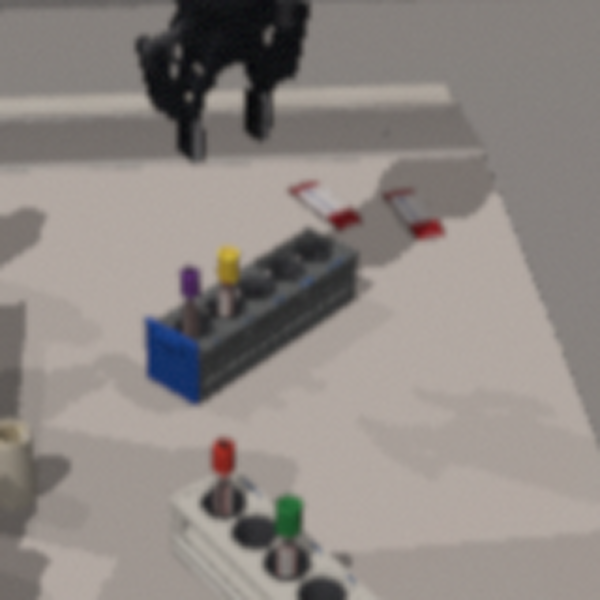

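Yellow sits in place 2 (228,265). Next is green.

Request:
play_rows(
  motion=[
    {"turn": 0,"fingers": 100,"tx": 9.2,"ty": 4.7,"tz": 0},
    {"turn": 0,"fingers": 100,"tx": 18.4,"ty": 9.45,"tz": 0},
    {"turn": 0,"fingers": 100,"tx": 18.4,"ty": 9.45,"tz": 0},
    {"turn": 0,"fingers": 100,"tx": 18.4,"ty": 9.45,"tz": 0},
    {"turn": 0,"fingers": 100,"tx": 18.4,"ty": 9.45,"tz": 0},
    {"turn": 0,"fingers": 100,"tx": 18.4,"ty": 9.45,"tz": 0},
    {"turn": 0,"fingers": 100,"tx": 18.4,"ty": 9.45,"tz": 0},
    {"turn": 0,"fingers": 100,"tx": 18.4,"ty": 9.45,"tz": 0},
    {"turn": 0,"fingers": 100,"tx": 18.4,"ty": 9.45,"tz": 0},
    {"turn": 0,"fingers": 100,"tx": 18.4,"ty": 9.45,"tz": 0},
    {"turn": 0,"fingers": 100,"tx": 18.4,"ty": 9.45,"tz": 0},
    {"turn": 0,"fingers": 100,"tx": 18.4,"ty": 9.45,"tz": 0},
    {"turn": 0,"fingers": 100,"tx": 18.4,"ty": 9.45,"tz": 0},
    {"turn": 0,"fingers": 100,"tx": 18.4,"ty": 9.45,"tz": 0},
    {"turn": 0,"fingers": 100,"tx": 9,"ty": 4.7,"tz": 0},
    {"turn": 0,"fingers": 100,"tx": 0,"ty": 0,"tz": 0},
    {"turn": 0,"fingers": 100,"tx": 0,"ty": 0,"tz": 0},
    {"turn": 0,"fingers": 100,"tx": 0,"ty": 0,"tz": 0},
  ],
)

```text
time_s: 22.38
eef_pos: [0.5103, 0.1497, 0.2026]
tool_rot: [1.54, 2.738, -0.001]
force: [0.1, 0.5, -0.4]
grip_width: 0.608
```

```bash
python3 -c "
from h import *
go(T['green'],.082)"
```

```text
t 22.3833 pos [0.5103 0.1497 0.2026] phi 31.3 tilt z [-0.    -0.001 -1.   ] w 0.608 F [ 0.1  0.5 -0.4] -> tool mm [  0.4   1.  120.6]
```

Request:
play_rows(
  motion=[
    {"turn": 0,"fingers": 100,"tx": 0.4,"ty": 1,"tz": 20},
    {"turn": 0,"fingers": 100,"tx": 0,"ty": 0,"tz": 20},
    {"turn": 0,"fingers": 100,"tx": 0,"ty": 0,"tz": 20},
    {"turn": 0,"fingers": 100,"tx": 0,"ty": 0,"tz": 20},
    {"turn": 0,"fingers": 100,"tx": 0,"ty": 0,"tz": 20},
    {"turn": 0,"fingers": 100,"tx": 0,"ty": 0,"tz": 20},
    {"turn": 0,"fingers": 100,"tx": 0,"ty": 0,"tz": 0},
    {"turn": 0,"fingers": 255,"tx": 0,"ty": 0,"tz": 0},
    {"turn": 0,"fingers": 255,"tx": 0,"ty": 0,"tz": 0},
    {"turn": 0,"fingers": 255,"tx": 0,"ty": 0,"tz": 0},
    {"turn": 0,"fingers": 255,"tx": 0,"ty": 0,"tz": 0},
    {"turn": 0,"fingers": 255,"tx": 0,"ty": 0,"tz": 0},
    {"turn": 0,"fingers": 255,"tx": 0,"ty": 0,"tz": 0},
    {"turn": 0,"fingers": 255,"tx": 0,"ty": 0,"tz": 0},
    {"turn": 0,"fingers": 255,"tx": 0,"ty": 0,"tz": 0},
  ],
)

```text
time_s: 23.63
eef_pos: [0.5123, 0.1515, 0.0842]
tool_rot: [1.537, 2.737, 0.003]
force: [0.2, 0.1, 6.4]
grip_width: 0.182
```

Request:
play_rows(
  motion=[
    {"turn": 0,"fingers": 255,"tx": 0,"ty": 0,"tz": -10},
    {"turn": 0,"fingers": 255,"tx": 0,"ty": 0,"tz": -20},
    {"turn": 0,"fingers": 255,"tx": 0,"ty": 0,"tz": -20},
    {"turn": 0,"fingers": 255,"tx": 0,"ty": 0,"tz": -20},
    {"turn": 0,"fingers": 255,"tx": 0,"ty": 0,"tz": -20},
    {"turn": 0,"fingers": 255,"tx": 0,"ty": 0,"tz": -20},
    {"turn": 0,"fingers": 255,"tx": 0,"ty": 0,"tz": -10},
    {"turn": 6.55,"fingers": 255,"tx": 0,"ty": 0,"tz": 0},
    {"turn": 6.55,"fingers": 255,"tx": 0,"ty": 0,"tz": 0},
    {"turn": 6.55,"fingers": 255,"tx": 0,"ty": 0,"tz": 0},
    {"turn": 6.55,"fingers": 255,"tx": 0,"ty": 0,"tz": 0},
    {"turn": 6.55,"fingers": 255,"tx": 0,"ty": 0,"tz": 0},
    {"turn": 6.55,"fingers": 255,"tx": 0,"ty": 0,"tz": 0},
    {"turn": 6.55,"fingers": 255,"tx": 0,"ty": 0,"tz": 0},
    {"turn": 6.55,"fingers": 255,"tx": 0,"ty": 0,"tz": 0},
    {"turn": 6.55,"fingers": 255,"tx": 0,"ty": 0,"tz": 0},
    {"turn": 6.55,"fingers": 255,"tx": 0,"ty": 0,"tz": 0},
    {"turn": 6.55,"fingers": 255,"tx": 0,"ty": 0,"tz": 0},
    {"turn": 6.55,"fingers": 255,"tx": 0,"ty": 0,"tz": 0},
    {"turn": 0,"fingers": 255,"tx": 0,"ty": 0,"tz": 0},
  ],
)

```text
time_s: 25.3
eef_pos: [0.5108, 0.1512, 0.2026]
tool_rot: [-2.926, -1.143, 0.001]
force: [0.4, 0.3, 0.4]
grip_width: 0.177
```

```bash
python3 -c "
from h import *
go(PL['green'],.2)
im=capture('scene'); cv2.imwrite('pics/s12.png',cv2.resize(im[80:270,190:380,::-1],(600,600),interpolation=cv2.INTER_CUBIC))"
```

```text
t 25.3 pos [0.5108 0.1512 0.2026] phi -47.3 tilt z [-0.001 -0.    -1.   ] w 0.177 F [0.4 0.3 0.4] -> tool mm [-216.9  226.1    2.6]
```

View pics/s12.png

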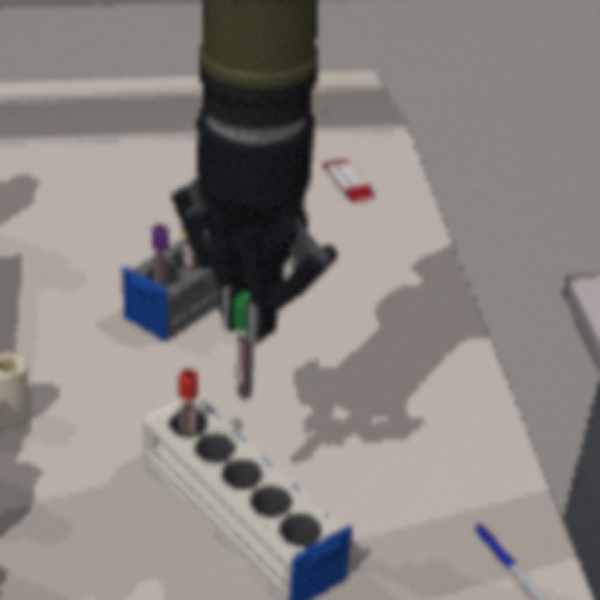

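Green hangs upright (242,315). Carrying it to place 3.

Request:
play_rows(
  motion=[
    {"turn": 0,"fingers": 255,"tx": -7.7,"ty": 8,"tz": 0},
    {"turn": 0,"fingers": 255,"tx": -15.5,"ty": 16.15,"tz": 0},
    {"turn": 0,"fingers": 255,"tx": -15.5,"ty": 16.15,"tz": 0},
    {"turn": 0,"fingers": 255,"tx": -15.5,"ty": 16.15,"tz": 0},
    {"turn": 0,"fingers": 255,"tx": -15.5,"ty": 16.15,"tz": 0},
    {"turn": 0,"fingers": 255,"tx": -15.5,"ty": 16.15,"tz": 0},
    {"turn": 0,"fingers": 255,"tx": -15.5,"ty": 16.15,"tz": 0},
    {"turn": 0,"fingers": 255,"tx": -15.5,"ty": 16.15,"tz": 0},
    {"turn": 0,"fingers": 255,"tx": -15.5,"ty": 16.15,"tz": 0},
    {"turn": 0,"fingers": 255,"tx": -15.5,"ty": 16.15,"tz": 0},
    {"turn": 0,"fingers": 255,"tx": -15.5,"ty": 16.15,"tz": 0},
    {"turn": 0,"fingers": 255,"tx": -15.5,"ty": 16.15,"tz": 0},
    {"turn": 0,"fingers": 255,"tx": -15.5,"ty": 16.15,"tz": 0},
    {"turn": 0,"fingers": 255,"tx": -15.5,"ty": 16.15,"tz": 0},
    {"turn": 0,"fingers": 255,"tx": -7.7,"ty": 8,"tz": 0},
    {"turn": 0,"fingers": 255,"tx": 0,"ty": 0,"tz": 0},
    {"turn": 0,"fingers": 255,"tx": 0,"ty": 0,"tz": 0},
    {"turn": 0,"fingers": 255,"tx": 0,"ty": 0,"tz": 0},
  ],
)

```text
time_s: 26.85
eef_pos: [0.5049, -0.1612, 0.2026]
tool_rot: [-2.924, -1.146, 0.0]
force: [0.8, -0.3, -0.4]
grip_width: 0.185
```

```bash
python3 -c "
from h import *
go(PL['green'],.085)
im=capture('scene'); cv2.imwrite('pics/s13.png',cv2.resize(im[80:240,190:350,::-1],(600,600),interpolation=cv2.INTER_CUBIC))"
```

```text
t 26.85 pos [ 0.5049 -0.1612  0.2026] phi -47.2 tilt z [-0.     0.001 -1.   ] w 0.185 F [ 0.8 -0.3 -0.4] -> tool mm [ -0.9   0.4 117.6]
```

View pics/s13.png

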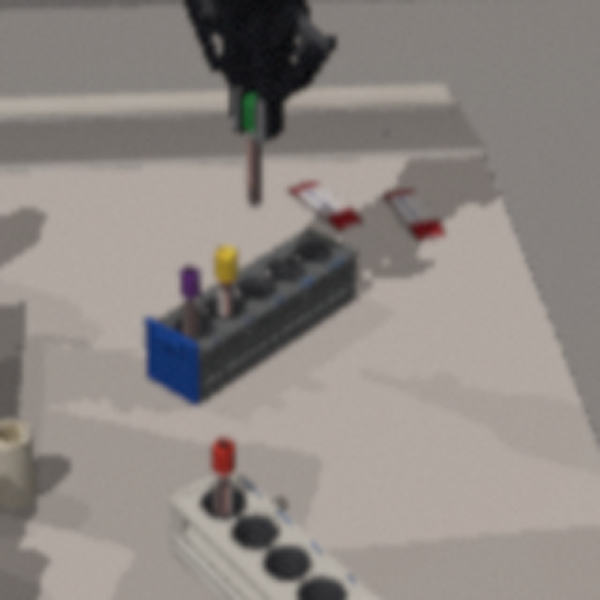

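Request:
play_rows(
  motion=[
    {"turn": 0,"fingers": 255,"tx": -0.9,"ty": 0.4,"tz": 18},
    {"turn": 0,"fingers": 255,"tx": 0,"ty": 0,"tz": 18},
    {"turn": 0,"fingers": 255,"tx": 0,"ty": 0,"tz": 18},
    {"turn": 0,"fingers": 255,"tx": 0,"ty": 0,"tz": 18},
    {"turn": 0,"fingers": 255,"tx": 0,"ty": 0,"tz": 9},
    {"turn": 0,"fingers": 255,"tx": 0,"ty": 0,"tz": 9},
    {"turn": 0,"fingers": 255,"tx": 0,"ty": 0,"tz": 9},
    {"turn": 0,"fingers": 255,"tx": 0,"ty": 0,"tz": 9},
    {"turn": 0,"fingers": 255,"tx": 0,"ty": 0,"tz": 6},
    {"turn": 0,"fingers": 255,"tx": 0,"ty": 0,"tz": 2},
    {"turn": 0,"fingers": 255,"tx": 0,"ty": 0,"tz": 0},
    {"turn": 0,"fingers": 255,"tx": 0,"ty": 0,"tz": 0},
  ],
)

```text
time_s: 27.9
eef_pos: [0.505, -0.1629, 0.0869]
tool_rot: [2.925, 1.145, 0.0]
force: [-0.4, 0.0, 0.1]
grip_width: 0.183
```

```bash
python3 -c "
from h import *
go(PL['green'],.085)
im=capture('scene'); cv2.imwrite('pics/s14.png',cv2.resize(im[120:200,210:310,::-1],(750,600),interpolation=cv2.INTER_CUBIC))"
```

```text
t 27.9 pos [ 0.505  -0.1629  0.0869] phi -47.2 tilt z [ 0. -0. -1.] w 0.183 F [-0.4  0.   0.1] -> tool mm [ 0.3 -1.   1.9]
```

View pics/s14.png

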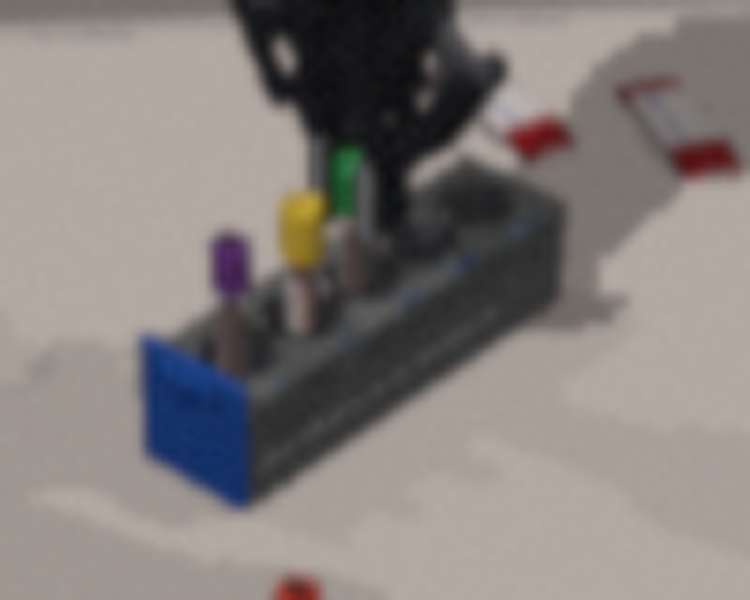

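Green is down in well 3 (348,190). Releasing.

Request:
play_rows(
  motion=[
    {"turn": 0,"fingers": 100,"tx": 0,"ty": 0,"tz": 0},
    {"turn": 0,"fingers": 100,"tx": 0,"ty": 0,"tz": 0},
    {"turn": 0,"fingers": 100,"tx": 0,"ty": 0,"tz": 0},
    {"turn": 0,"fingers": 100,"tx": 0,"ty": 0,"tz": 0},
    {"turn": 0,"fingers": 100,"tx": 0,"ty": 0,"tz": 0},
    {"turn": 0,"fingers": 100,"tx": 0,"ty": 0,"tz": -10},
    {"turn": 0,"fingers": 100,"tx": 0,"ty": 0,"tz": -20},
    {"turn": 0,"fingers": 100,"tx": 0,"ty": 0,"tz": -20},
    {"turn": 0,"fingers": 100,"tx": 0,"ty": 0,"tz": -20},
    {"turn": 0,"fingers": 100,"tx": 0,"ty": 0,"tz": -20},
    {"turn": 0,"fingers": 100,"tx": 0,"ty": 0,"tz": -20},
    {"turn": 0,"fingers": 100,"tx": 0,"ty": 0,"tz": -6},
    {"turn": 0,"fingers": 100,"tx": 0,"ty": 0,"tz": 0},
  ],
)

```text
time_s: 29.03
eef_pos: [0.5063, -0.1633, 0.2051]
tool_rot: [2.923, 1.144, 0.006]
force: [-0.2, -0.8, -0.8]
grip_width: 0.609
```

Request:
play_rows(
  motion=[
    {"turn": -6.55,"fingers": 100,"tx": 0,"ty": 0,"tz": 0},
    {"turn": -6.55,"fingers": 100,"tx": 0,"ty": 0,"tz": 0},
    {"turn": -6.55,"fingers": 100,"tx": 0,"ty": 0,"tz": 0},
    {"turn": -6.55,"fingers": 100,"tx": 0,"ty": 0,"tz": 0},
    {"turn": -6.55,"fingers": 100,"tx": 0,"ty": 0,"tz": 0},
    {"turn": -6.55,"fingers": 100,"tx": 0,"ty": 0,"tz": 0},
    {"turn": -6.55,"fingers": 100,"tx": 0,"ty": 0,"tz": 0},
    {"turn": -6.55,"fingers": 100,"tx": 0,"ty": 0,"tz": 0},
    {"turn": -6.55,"fingers": 100,"tx": 0,"ty": 0,"tz": 0},
    {"turn": -6.55,"fingers": 100,"tx": 0,"ty": 0,"tz": 0},
    {"turn": -6.55,"fingers": 100,"tx": 0,"ty": 0,"tz": 0},
    {"turn": -6.55,"fingers": 100,"tx": 0,"ty": 0,"tz": 0},
    {"turn": 0,"fingers": 100,"tx": 0,"ty": 0,"tz": 0},
    {"turn": 0,"fingers": 100,"tx": 0,"ty": 0,"tz": 0},
  ],
)

```text
time_s: 30.2
eef_pos: [0.5042, -0.1626, 0.2016]
tool_rot: [-1.541, -2.735, 0.001]
force: [-0.2, 0.3, -0.1]
grip_width: 0.608
```

```bash
python3 -c "
from h import *
go(T['red'],.2)
im=capture('scene'); cv2.imwrite('pics/s15.png',cv2.resize(im[80:240,190:350,::-1],(600,600),interpolation=cv2.INTER_CUBIC))"
```

```text
t 30.2 pos [ 0.5042 -0.1626  0.2016] phi 31.2 tilt z [-0.002  0.001 -1.   ] w 0.608 F [-0.2  0.3 -0.1] -> tool mm [192.6 168.    1.7]
```

View pics/s15.png

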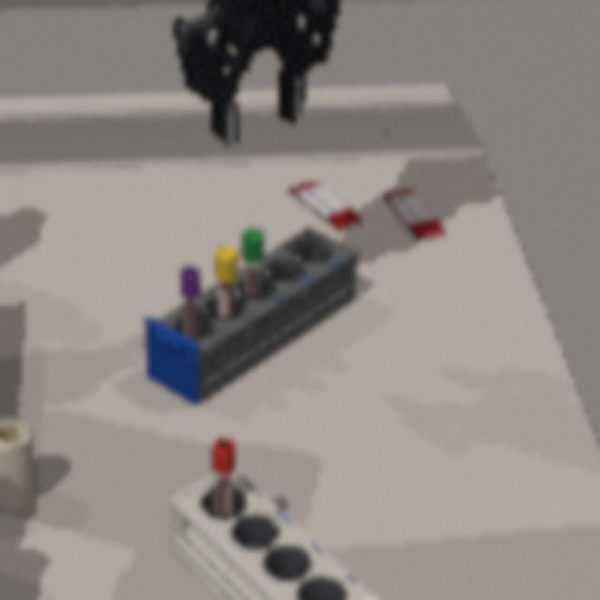

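Green is in place 3 (253,245). Red is next: 12 steps of (16.05, 14.0).

Request:
play_rows(
  motion=[
    {"turn": 0,"fingers": 100,"tx": 8,"ty": 7,"tz": 0},
    {"turn": 0,"fingers": 100,"tx": 16,"ty": 14,"tz": 0},
    {"turn": 0,"fingers": 100,"tx": 16,"ty": 14,"tz": 0},
    {"turn": 0,"fingers": 100,"tx": 16,"ty": 14,"tz": 0},
    {"turn": 0,"fingers": 100,"tx": 16,"ty": 14,"tz": 0},
    {"turn": 0,"fingers": 100,"tx": 16,"ty": 14,"tz": 0},
    {"turn": 0,"fingers": 100,"tx": 16,"ty": 14,"tz": 0},
    {"turn": 0,"fingers": 100,"tx": 16,"ty": 14,"tz": 0},
    {"turn": 0,"fingers": 100,"tx": 16,"ty": 14,"tz": 0},
    {"turn": 0,"fingers": 100,"tx": 16,"ty": 14,"tz": 0},
    {"turn": 0,"fingers": 100,"tx": 16,"ty": 14,"tz": 0},
    {"turn": 0,"fingers": 100,"tx": 16,"ty": 14,"tz": 0},
    {"turn": 0,"fingers": 100,"tx": 8.6,"ty": 7,"tz": 0},
    {"turn": 0,"fingers": 100,"tx": 0,"ty": 0,"tz": 0},
    {"turn": 0,"fingers": 100,"tx": 0,"ty": 0,"tz": 0},
    {"turn": 0,"fingers": 100,"tx": 0,"ty": 0,"tz": 0},
  ],
)

```text
time_s: 31.58
eef_pos: [0.5477, 0.0884, 0.2026]
tool_rot: [-1.539, -2.738, 0.001]
force: [-0.4, -0.4, -0.9]
grip_width: 0.61
```

```bash
python3 -c "
from h import *
go(T['red'],.082)"
```

```text
t 31.5833 pos [0.5477 0.0884 0.2026] phi 31.3 tilt z [-0.001 -0.001 -1.   ] w 0.61 F [-0.4 -0.4 -0.9] -> tool mm [  0.5   0.9 120.6]
```

Request:
play_rows(
  motion=[
    {"turn": 0,"fingers": 100,"tx": 0.5,"ty": 0.9,"tz": 20},
    {"turn": 0,"fingers": 100,"tx": 0,"ty": 0,"tz": 20},
    {"turn": 0,"fingers": 100,"tx": 0,"ty": 0,"tz": 20},
    {"turn": 0,"fingers": 100,"tx": 0,"ty": 0,"tz": 20},
    {"turn": 0,"fingers": 100,"tx": 0,"ty": 0,"tz": 20},
    {"turn": 0,"fingers": 100,"tx": 0,"ty": 0,"tz": 20},
    {"turn": 0,"fingers": 100,"tx": 0,"ty": 0,"tz": 0},
    {"turn": 0,"fingers": 255,"tx": 0,"ty": 0,"tz": 0},
    {"turn": 0,"fingers": 255,"tx": 0,"ty": 0,"tz": 0},
    {"turn": 0,"fingers": 255,"tx": 0,"ty": 0,"tz": 0},
    {"turn": 0,"fingers": 255,"tx": 0,"ty": 0,"tz": 0},
    {"turn": 0,"fingers": 255,"tx": 0,"ty": 0,"tz": 0},
    {"turn": 0,"fingers": 255,"tx": 0,"ty": 0,"tz": 0},
    {"turn": 0,"fingers": 255,"tx": 0,"ty": 0,"tz": 0},
    {"turn": 0,"fingers": 255,"tx": 0,"ty": 0,"tz": 0},
  ],
)

```text
time_s: 32.83
eef_pos: [0.5499, 0.09, 0.0843]
tool_rot: [1.537, 2.737, 0.003]
force: [-0.1, -1.2, 6.4]
grip_width: 0.179
```

Request:
play_rows(
  motion=[
    {"turn": 0,"fingers": 255,"tx": 0,"ty": 0,"tz": -10},
    {"turn": 0,"fingers": 255,"tx": 0,"ty": 0,"tz": -20},
    {"turn": 0,"fingers": 255,"tx": 0,"ty": 0,"tz": -20},
    {"turn": 0,"fingers": 255,"tx": 0,"ty": 0,"tz": -20},
    {"turn": 0,"fingers": 255,"tx": 0,"ty": 0,"tz": -20},
    {"turn": 0,"fingers": 255,"tx": 0,"ty": 0,"tz": -20},
    {"turn": 0,"fingers": 255,"tx": 0,"ty": 0,"tz": -10},
    {"turn": 6.55,"fingers": 255,"tx": 0,"ty": 0,"tz": 0},
    {"turn": 6.55,"fingers": 255,"tx": 0,"ty": 0,"tz": 0},
    {"turn": 6.55,"fingers": 255,"tx": 0,"ty": 0,"tz": 0},
    {"turn": 6.55,"fingers": 255,"tx": 0,"ty": 0,"tz": 0},
    {"turn": 6.55,"fingers": 255,"tx": 0,"ty": 0,"tz": 0},
    {"turn": 6.55,"fingers": 255,"tx": 0,"ty": 0,"tz": 0},
    {"turn": 6.55,"fingers": 255,"tx": 0,"ty": 0,"tz": 0},
    {"turn": 6.55,"fingers": 255,"tx": 0,"ty": 0,"tz": 0},
    {"turn": 6.55,"fingers": 255,"tx": 0,"ty": 0,"tz": 0},
    {"turn": 6.55,"fingers": 255,"tx": 0,"ty": 0,"tz": 0},
    {"turn": 6.55,"fingers": 255,"tx": 0,"ty": 0,"tz": 0},
    {"turn": 6.55,"fingers": 255,"tx": 0,"ty": 0,"tz": 0},
    {"turn": 0,"fingers": 255,"tx": 0,"ty": 0,"tz": 0},
  ],
)

```text
time_s: 34.5
eef_pos: [0.5482, 0.09, 0.2025]
tool_rot: [-2.926, -1.143, 0.001]
force: [-1.4, 0.1, -0.2]
grip_width: 0.18
```

```bash
python3 -c "
from h import *
go(PL['red'],.2)
im=capture('scene'); cv2.imwrite('pics/s16.png',cv2.resize(im[80:270,190:380,::-1],(600,600),interpolation=cv2.INTER_CUBIC))"
```

```text
t 34.5 pos [0.5482 0.09   0.2025] phi -47.3 tilt z [-0.001 -0.    -1.   ] w 0.18 F [-1.4  0.1 -0.2] -> tool mm [-274.9  155.7    2.6]
```

View pics/s16.png

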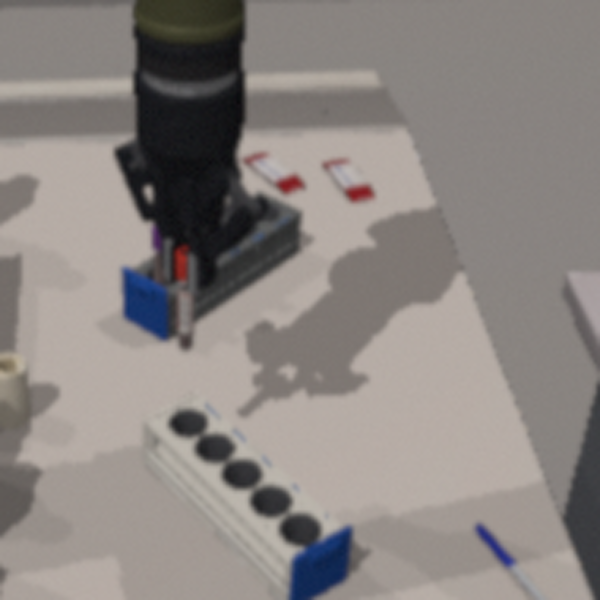

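Red is held upright (182,265). Carrying it to place 5.

Request:
play_rows(
  motion=[
    {"turn": 0,"fingers": 255,"tx": -9.8,"ty": 5.6,"tz": 0},
    {"turn": 0,"fingers": 255,"tx": -19.6,"ty": 11.1,"tz": 0},
    {"turn": 0,"fingers": 255,"tx": -19.6,"ty": 11.1,"tz": 0},
    {"turn": 0,"fingers": 255,"tx": -19.6,"ty": 11.1,"tz": 0},
    {"turn": 0,"fingers": 255,"tx": -19.6,"ty": 11.1,"tz": 0},
    {"turn": 0,"fingers": 255,"tx": -19.6,"ty": 11.1,"tz": 0},
    {"turn": 0,"fingers": 255,"tx": -19.6,"ty": 11.1,"tz": 0},
    {"turn": 0,"fingers": 255,"tx": -19.6,"ty": 11.1,"tz": 0},
    {"turn": 0,"fingers": 255,"tx": -19.6,"ty": 11.1,"tz": 0},
    {"turn": 0,"fingers": 255,"tx": -19.6,"ty": 11.1,"tz": 0},
    {"turn": 0,"fingers": 255,"tx": -19.6,"ty": 11.1,"tz": 0},
    {"turn": 0,"fingers": 255,"tx": -19.6,"ty": 11.1,"tz": 0},
    {"turn": 0,"fingers": 255,"tx": -19.6,"ty": 11.1,"tz": 0},
    {"turn": 0,"fingers": 255,"tx": -19.6,"ty": 11.1,"tz": 0},
    {"turn": 0,"fingers": 255,"tx": -10.3,"ty": 5.8,"tz": 0},
    {"turn": 0,"fingers": 255,"tx": 0,"ty": 0,"tz": 0},
    {"turn": 0,"fingers": 255,"tx": 0,"ty": 0,"tz": 0},
    {"turn": 0,"fingers": 255,"tx": 0,"ty": 0,"tz": 0},
  ],
)

```text
time_s: 36.05
eef_pos: [0.4524, -0.2104, 0.2027]
tool_rot: [-2.924, -1.146, -0.0]
force: [0.2, -0.1, -0.1]
grip_width: 0.18
```

```bash
python3 -c "
from h import *
go(PL['red'],.085)
im=capture('scene'); cv2.imwrite('pics/s17.png',cv2.resize(im[80:240,190:350,::-1],(600,600),interpolation=cv2.INTER_CUBIC))"
```

```text
t 36.05 pos [ 0.4524 -0.2104  0.2027] phi -47.2 tilt z [-0.     0.001 -1.   ] w 0.18 F [ 0.2 -0.1 -0.1] -> tool mm [ -1.   -0.2 117.7]
```

View pics/s17.png

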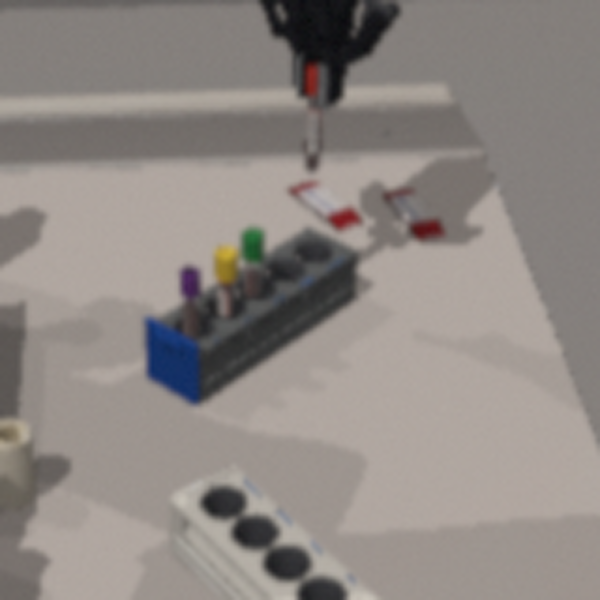

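Request:
play_rows(
  motion=[
    {"turn": 0,"fingers": 255,"tx": -1,"ty": -0.2,"tz": 18},
    {"turn": 0,"fingers": 255,"tx": 0,"ty": 0,"tz": 18},
    {"turn": 0,"fingers": 255,"tx": 0,"ty": 0,"tz": 18},
    {"turn": 0,"fingers": 255,"tx": 0,"ty": 0,"tz": 18},
    {"turn": 0,"fingers": 255,"tx": 0,"ty": 0,"tz": 9},
    {"turn": 0,"fingers": 255,"tx": 0,"ty": 0,"tz": 9},
    {"turn": 0,"fingers": 255,"tx": 0,"ty": 0,"tz": 9},
    {"turn": 0,"fingers": 255,"tx": 0,"ty": 0,"tz": 9},
    {"turn": 0,"fingers": 255,"tx": 0,"ty": 0,"tz": 6},
    {"turn": 0,"fingers": 255,"tx": 0,"ty": 0,"tz": 2},
    {"turn": 0,"fingers": 255,"tx": 0,"ty": 0,"tz": 0},
    {"turn": 0,"fingers": 255,"tx": 0,"ty": 0,"tz": 0},
  ],
)

```text
time_s: 37.1
eef_pos: [0.451, -0.2114, 0.0865]
tool_rot: [-2.925, -1.145, 0.001]
force: [-1.3, -0.7, -1.9]
grip_width: 0.183
```

```bash
python3 -c "
from h import *
go(PL['red'],.085)
im=capture('scene'); cv2.imwrite('pics/s18.png',cv2.resize(im[120:200,210:310,::-1],(750,600),interpolation=cv2.INTER_CUBIC))"
```

```text
t 37.1 pos [ 0.451  -0.2114  0.0865] phi -47.3 tilt z [-0.001  0.    -1.   ] w 0.183 F [-1.3 -0.7 -1.9] -> tool mm [0.8 0.  1.5]
```

View pics/s18.png

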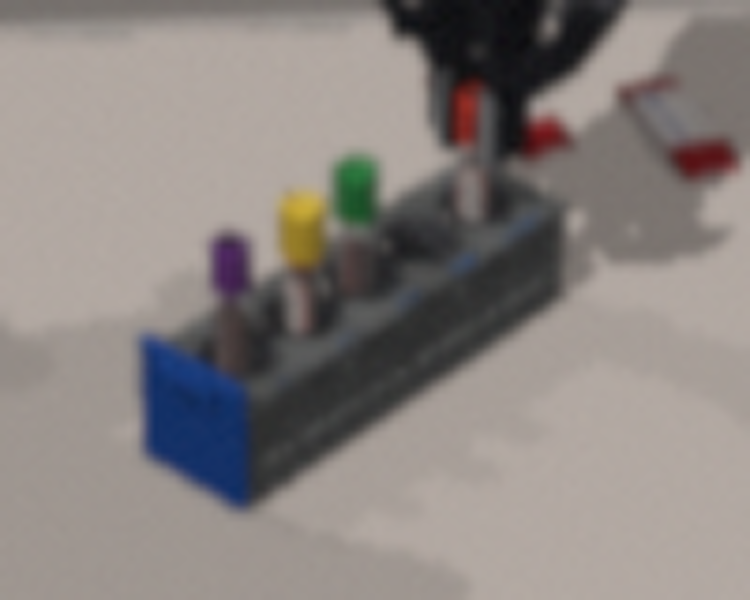

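Red is in well 5 (470,130). Releasing, rising, then retreating toward the base side (tool +y is toward -y and +x, so I move along -y of the tool after the rise for a clear top view).

Request:
play_rows(
  motion=[
    {"turn": 0,"fingers": 100,"tx": 0,"ty": 0,"tz": 0},
    {"turn": 0,"fingers": 100,"tx": 0,"ty": 0,"tz": 0},
    {"turn": 0,"fingers": 100,"tx": 0,"ty": 0,"tz": 0},
    {"turn": 0,"fingers": 100,"tx": 0,"ty": 0,"tz": 0},
    {"turn": 0,"fingers": 100,"tx": 0,"ty": 0,"tz": 0},
    {"turn": 0,"fingers": 100,"tx": 0,"ty": 0,"tz": -10},
    {"turn": 0,"fingers": 100,"tx": 0,"ty": 0,"tz": -20},
    {"turn": 0,"fingers": 100,"tx": 0,"ty": 0,"tz": -20},
    {"turn": 0,"fingers": 100,"tx": 0,"ty": 0,"tz": -20},
    {"turn": 0,"fingers": 100,"tx": 0,"ty": 0,"tz": -20},
    {"turn": 0,"fingers": 100,"tx": 0,"ty": 0,"tz": -20},
    {"turn": 0,"fingers": 100,"tx": 0,"ty": 0,"tz": -20},
    {"turn": 0,"fingers": 100,"tx": -15,"ty": 0,"tz": 0},
    {"turn": 0,"fingers": 100,"tx": -15,"ty": 0,"tz": 0},
    {"turn": 0,"fingers": 100,"tx": -15,"ty": 0,"tz": 0},
    {"turn": 0,"fingers": 100,"tx": -15,"ty": 0,"tz": 0},
    {"turn": 0,"fingers": 100,"tx": -15,"ty": 0,"tz": 0},
    {"turn": 0,"fingers": 100,"tx": -15,"ty": 0,"tz": 0},
    {"turn": 0,"fingers": 100,"tx": 0,"ty": 0,"tz": 0},
    {"turn": 0,"fingers": 100,"tx": 0,"ty": 0,"tz": 0},
  ],
)

```text
time_s: 38.82
eef_pos: [0.3854, -0.2729, 0.2169]
tool_rot: [2.926, 1.143, 0.001]
force: [0.1, 1.1, -1.0]
grip_width: 0.611
```

Run:
```python
from h import *
go(PL['red'],.2)
top=capture('top'); sc=capture('scene')
cv2.imwrite('pics/f_s.png',cv2.resize(sc[120:200,210:310,::-1],(750,600),interpolation=cv2.INTER_CUBIC))
cv2.imwrite('pics/f_t.png',cv2.resize(top[160:250,270:390,::-1],(800,600),interpolation=cv2.INTER_CUBIC))
for t,h0 in dict(red=0,purple=143,green=65,yellow=26).items():
    o=[]
    for n,im in(("top",top),("scene",sc)):
        hsv=cv2.cvtColor(im,cv2.COLOR_RGB2HSV).astype(int)
        dh=np.abs((hsv[...,0]-h0+90)%180-90); m=(dh<12)&(hsv[...,1]>90)&(hsv[...,2]>40)
        u0=proj(n,[[*PL[t],.0925]])[0]; yy,xx=np.mgrid[:384,:512]; m&=np.hypot(xx-u0[0],yy-u0[1])<11
        v,u=np.nonzero(m); 
        if len(u)>5: o.append((n,np.array([u.mean(),v.mean()])))
    if len(o)==2:
        P,e=tri(o); d=P[:2]-G; print(t,P.round(4),round(e,2),"rack y,x mm",(d@gy*1e3).round(1),(d@[gy[1],-gy[0]]*1e3).round(1))
    else: print(t,o)
```

```text
t 38.8167 pos [ 0.3854 -0.2729  0.2169] phi -47.3 tilt z [ 0.001  0.    -1.   ] w 0.611 F [ 0.1  1.1 -1. ] -> tool mm [90.7 -0.7 16.9]
red [ 0.4465 -0.2123  0.0873] 2.08 rack y,x mm -76.7 -2.4
purple [ 0.5588 -0.1141  0.0923] 0.04 rack y,x mm 72.4 1.6
green [ 0.5062 -0.1617  0.0924] 0.06 rack y,x mm 1.5 1.0
yellow [ 0.53   -0.1365  0.0922] 0.02 rack y,x mm 36.0 -1.4
```

View pics/f_s.png

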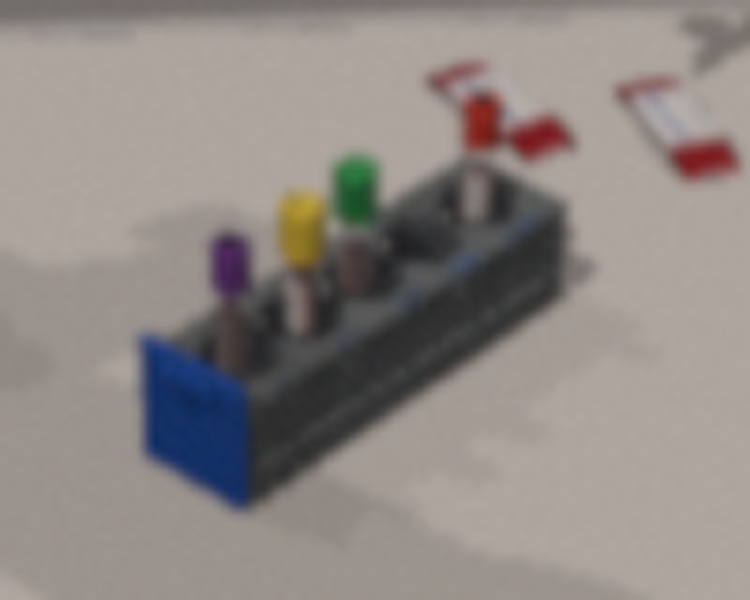

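View pics/f_t.png

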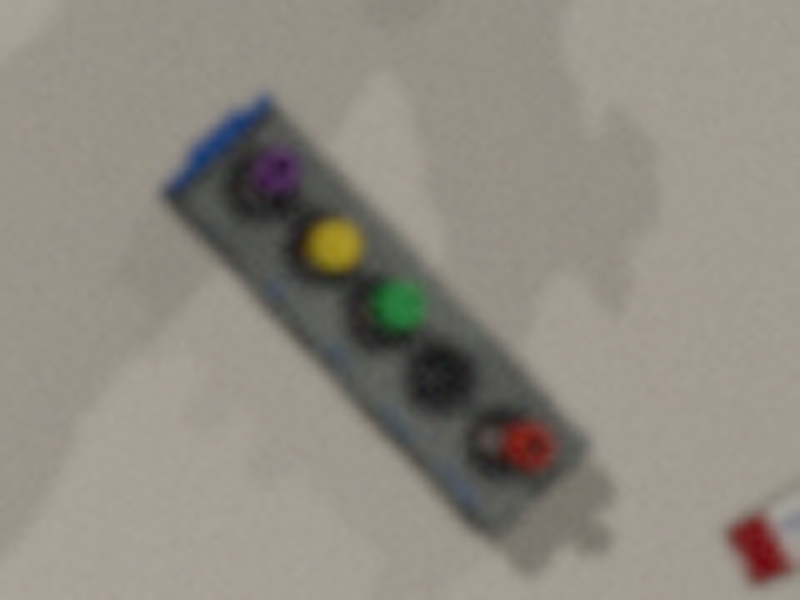

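Order reads purple, yellow, green, empty, red, and the first three stopper centres are at z=0.092 (fully seated). The red measurement was contaminated by the red cards behind it, so I recheck it with a tight window.

Run:
```python
from h import *
o=[]
for n in("top","scene"):
    im=capture(n); hsv=cv2.cvtColor(im,cv2.COLOR_RGB2HSV).astype(int)
    m=(np.abs((hsv[...,0]+90)%180-90)<12)&(hsv[...,1]>90)&(hsv[...,2]>40)
    u0=proj(n,[[*PL["red"],.0925]])[0]; yy,xx=np.mgrid[:384,:512]
    m&=(abs(xx-u0[0])<(7 if n=="top" else 3.2))&(abs(yy-u0[1])<7)
    v,u=np.nonzero(m); o.append((n,np.array([u.mean(),v.mean()]))); print(n,len(u),u.min(),u.max(),v.min(),v.max(),u0)
P,e=tri(o); d=P[:2]-G; print(P.round(4),e,(d@gy*1e3).round(1),(d@[gy[1],-gy[0]]*1e3).round(1)); print(get_obs()["time_s"])
```

```text
top 59 343 351 223 231 [348.06835378 226.39971045]
scene 32 272 276 133 139 [273.25761563 135.60778675]
[ 0.45   -0.2079  0.0932] 0.0502184452285519 -71.2 -3.2
39.0167
```

Red's stopper centre is at z=0.093, y=-71 and x=-3 mm, so it is seated and upright within tolerance. Handing in.

```bash
python3 -c "
from bench import ctrl
print(ctrl.finish_job())"
```

```text
the job is handed in; nothing more can be done
None
```

All four tubes are now in the grey rack in their worklist places: purple 1, yellow 2, green 3, place 4 empty, red 5. I handed the job in at about 39 s of the 106 s allowed, and no verdict was reported.

- **Seating:** the last two-camera check put every stopper centre at 92–93 mm height; a fully seated tube should read 92.5 mm.
- **Position:** every stopper centre was within about 3.5 mm of its well axis, along and across the row. Red was the furthest off, at about 3 mm across the row.
- **Posture:** all four tubes looked upright in the pictures, and the gripper was clear of everything.
- **Check that disagreed:** the first red reading was off (2 px residual) because the red cards behind it got into the measurement. Repeating it with a tighter window gave a consistent result.

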